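# Pack a dowelled fixture to the gauge height and refit its lid

## Task

Lift the lid off the dowelled fixture and lay it on the rubber mat, then stack spacer plates flat and square between the two dowels, in the middle of the base, until the top of the stack is level with the top of the height gauge post beside the fixture. Then lower the lid level over both dowels until it lies flat on the stack, and tidy the spare spacers away onto the mat, beside or on top of one another. Do not disturb the gauge post, the multimeter, the caliper and the brush.

Things in the scene. Friction and masses are not known exactly. Their poses are not given: they have to be found in the camera images.
- deck (a point): Centre of the top face of the fixed steel fixture base (220 x 100 x 20 mm, lying on the worktop; this point is 20 mm above the worktop). x runs along the 220 mm length, z up. The two dowels stand on it at x = +80 mm and x = -80 mm, y = 0.
- dowel_tip (a point): Tip of the dowel at x = +80 mm of the base; the other is alike, at x = -80 mm. Each is an upright steel pin 12 mm in diameter, standing 72 mm above the base (92 mm above the worktop); the last 8 mm taper to 6 mm.
- lid_grip (a point): Point in the grip bar of the loose lid (0.3 kg), 30 mm above the lid's underside. The lid is an aluminium plate 190 x 50 x 10 mm, x along its length, z up. The black grip bar in the middle of its top is 60 mm long (x), 20 mm wide (y) and reaches from 10 to 44 mm above the underside. At the start the lid sits on the dowels, flat on the empty base.
- lid_hole (a point): Centre, at the underside, of the lid's round through-hole, 14 mm wide, 80 mm from the lid's middle at its +x end. At the -x end, 80 mm from the middle, is a slot 18 mm long (x) and 14 mm wide. The lid fits on the dowels either way round.
- mat: Middle of the underside of the fixed black rubber mat, 250 x 110 x 3 mm, on the worktop; x along its 250 mm. The lid is laid here meanwhile, and the spare spacers at the end.
- gauge_low_top (a point): Centre of the flat top of the lowest height gauge post, a free-standing 0.8 kg steel post with a 40 mm foot and a 22 mm cap, 50 mm high, 30 mm above the top of the fixture base. Exactly one of the three gauge posts is present (the others read None); it stands beyond the end of the fixture, at x = +136 mm in the deck frame. Its top is the mark that the top of the stack of spacers has to meet.
- gauge_mid_top (a point): Centre of the flat top of the middle height gauge post, a free-standing 0.8 kg steel post with a 40 mm foot and a 22 mm cap, 60 mm high, 40 mm above the top of the fixture base. Exactly one of the three gauge posts is present (the others read None); it stands beyond the end of the fixture, at x = +136 mm in the deck frame. Its top is the mark that the top of the stack of spacers has to meet.
- gauge_high_top (a point): Centre of the flat top of the tallest height gauge post, a free-standing 0.8 kg steel post with a 40 mm foot and a 22 mm cap, 70 mm high, 50 mm above the top of the fixture base. Exactly one of the three gauge posts is present (the others read None); it stands beyond the end of the fixture, at x = +136 mm in the deck frame. Its top is the mark that the top of the stack of spacers has to meet.
- thick_a_center (a point): Centre of a loose dark steel-grey spacer plate 100 x 38 x 20 mm (10 mm above its underside), x along its 100 mm, y along its 38 mm, z up; both faces are alike and either may be up.
- thick_b_center (a point): Centre of a loose dark steel-grey spacer plate 100 x 38 x 20 mm (10 mm above its underside), x along its 100 mm, y along its 38 mm, z up; both faces are alike and either may be up. May be absent (None from the start).
- thin_a_center (a point): Centre of a loose dark steel-grey spacer plate 100 x 38 x 10 mm (5 mm above its underside), x along its 100 mm, y along its 38 mm, z up; both faces are alike and either may be up.
- thin_b_center (a point): Centre of a loose dark steel-grey spacer plate 100 x 38 x 10 mm (5 mm above its underside), x along its 100 mm, y along its 38 mm, z up; both faces are alike and either may be up.
- thin_c_center (a point): Centre of a loose dark steel-grey spacer plate 100 x 38 x 10 mm (5 mm above its underside), x along its 100 mm, y along its 38 mm, z up; both faces are alike and either may be up. May be absent (None from the start).
- multimeter: A loose multimeter, 158 x 78 x 46 mm; a bystander, to be left alone. Origin in the middle of its underside.
- caliper: A loose caliper, 236 mm long, 15 mm high; a bystander, to be left alone. Origin in the middle of its underside.
- dust_brush: A loose dust brush, 138 mm long, 10 mm high; a bystander, to be left alone. Origin in the middle of its underside.
Mind the look-alikes: they are no part of the job. There is more than one size of the part that bears lid_grip; the job needs the larger.

How it is judged:
By the outcome, as a careful person would: the job done as asked, in the order asked, and still so for the second after the job is handed in, with the robot touching nothing.
Of gauge_low, gauge_mid, gauge_high only 1 to 1 are there at a start; the rules pass over those that are not, and their reading is None.
Of thick_b, thin_c only 1 to 2 are there at a start; the rules pass over those that are not, and their reading is None.
At some moment in a run one of lid, thick_a may be knocked a few centimetres aside while the robot is not near it.
It also fails if it takes over 210 s, if anything falls off the work surface, if the arm or the gripper's body presses on something with over 40 N, if the wrist force passes 120 N, or if a joint passes its speed limit or range.

## Robot

A 6-joint arm with a two-finger parallel gripper is mounted at the origin on a cart in front of the work surface, level with it; the furniture and walls round the work are solid. World frame = base frame: x ahead of the robot, y to its left, z up, the work surface at z = 0. Lengths are in m, angles in rad, forces in N, time in s.
With the tool pointing down it reaches from about 0.35 to 0.975 m from the base axis. Payload 4.9 kg.
Tool frame: the origin (TCP) lies on the mounting face of the last link; the fingertips stand 173 mm ahead of it and the grasp point (between the pads) lies 155 mm ahead of it; z points along the fingers, y is the direction in which the jaws open and shut (so a half turn about z gives the same grasp; the last joint's range is limited). The gripper opens to 85 mm and grips with 20 to 120 N. Pads are 22 mm wide; open, the fingers measure 114 mm over their backs; the gripper's body (76 mm by 85 mm) begins 54 mm behind the grasp point. The pads swing forward as they close: fully open they stand 13 mm farther back than shut.
Start: joints at [-1.228, 0.053, 1.613, -0, 1.476, -0.119], TCP at [0.278, -0.56, 0.405] pointing down, gripper open.
Joint ranges: [-3.01, 3.01], [-1.01, 2.22], [0.06, 2.58], [-1.02, 4.17], [0.09, 2.62], [-3.14, 3.14]. Speed limits (rad/s): [2.57, 2.57, 3.14, 3.14, 3.14, 3.14].

## Interface

Orientations are given as a unit quaternion [w, x, y, z].
In Python, from plant import manip gives the robot as it stands.
- The arm moves only by the tool play_rows, never from a script. Its argument "increments" is a list of rows, each an object with "offset": the shift along the tool's x, y, z in mm, a list of three; "twist": the turn about the tool's z in rad; "grip": the opening, from 0 (shut) to 1 (fully open). In form: [{"offset": [dx, dy, dz], "twist": twist, "grip": grip}, ...]. A call has 1 to 5 rows; each row is the pose to reach, as a shift and turn from the pose commanded when the call began, along the tool's axes at that moment; what a row does not reach only later rows make up. A row lasts 1/12 s, in which the tool goes at most 41.7 mm and 7.16 degrees, less where a joint would pass 70% of its speed; a pose out of reach is approached as far as the arm can. A call with a gripper value outside its range is refused whole. The fingers move at their own pace and stop on an object; the grip force is fixed at half the most. Time passes only in rows, so rows that repeat a pose let the fingers close. It gives the time, the measured TCP pose, the force and the opening at its end, in the units of the state.
- manip.state(): the state, without advancing time (a new reading comes with each control period).
- manip.grab_frame(name): name is "scene" or "top" or "wrist"; returns the picture (480x640x3 uint8, blue, green, red); there is no depth.
- manip.get_calibration(name): a dict with "fx", "fy", "cx", "cy" (pixels), "T" (4x4, takes a point from camera to world coordinates). Camera axes: x right, y down, z forward; pixel columns grow to the right and rows downward; lengths in m; the calibration is good to about 2 mm. A picture is of the moment at which its call begins: read the wrist's pose just before it. get_calibration takes no time and is no camera call; for the wrist camera it gives the pose at the moment of the call.
- manip.job_done(): hands the job in, once; it reports no verdict.
Trained networks look in the newest picture that a camera, given by its name, has taken for a name from the list of things; names that differ only in an ending like _2 or _b are one class to them, and where a whole thing is asked for, a point or a joint stands for the part that bears it (a point fixed in the world has none). Each returns a list of dicts, best first, with "p" (0 to 1); they miss things now and then, are a little off and sometimes report something else, mostly with a low value. They report only what shows in the picture. A call takes as long as a camera call. They do not tell look-alikes from the thing itself.
- manip.boxes_of(query, camera): "xyz" ([x, y, z] in m, in the coordinates of the camera as it stood for that picture, good to about 4 mm: the middle of the surface that is visible of it).
- manip.tip_of(query, camera): "xyz" ([x, y, z] in m, in the coordinates of the camera as it stood for that picture, good to about 4 mm: a listed point, or the origin of a listed thing).
The state is a dict: "time": time; "joint_pos": joint angles; "joint_vel": joint speeds; "joint_efforts": joint torques, N m; "tool_pos": TCP position; "tool_rot": TCP orientation; "contact_force": force on the tool from outside, world axes, zero at the start; "ft_torque": the same for the moment, N m; "gripper_width": opening from 0.0 (shut) to 1.0 (fully open).
Only numpy, scipy, OpenCV 4.12 (cv2) and the standard library are available. Lean on these libraries where they do the work, as an engineer would, in place of code of your own. Each camera call takes 0.05 s, during which the arm holds its last target. There are 200 camera calls.

## Working session

There is one attempt and no reset: what is moved stays moved. The work goes in short steps, Python scripts to look and compute and a tool call to move; the robot and the scene stay as the last step left them, time stands still between calls to the robot, and variables do not carry over. Pictures are saved under pics/ and viewed, about 12 in all and at most 16, crops included, and the job is handed in when it is done.

Besides the shell and the picture viewer there is one more tool, called after "Call:" as a command line: name --argument value ..., lists and objects as JSON in quotes. play_rows: Moves the arm, as the interface text tells. Its arguments: {"type":"object","properties":{"increments":{"type":"array"}},"required":["increments"]}

```bash
ls; mkdir -p pics; cat > h.py <<'E'
import sys; sys.path.insert(0,'.')
from plant import manip
import numpy as np, cv2
from scipy.spatial.transform import Rotation as R
def W(c,xyz,T=None):
    T=np.array(manip.get_calibration(c)["T"]) if T is None else T
    return (T@np.r_[xyz,1])[:3]
def find(c,names,box=False,n=4):
    T=np.array(manip.get_calibration(c)["T"])
    for q in names:
        r=(manip.boxes_of if box else manip.tip_of)(q,c)
        print(q,[(np.round(W(c,d["xyz"],T)*1000).astype(int).tolist(),round(d["p"],2)) for d in r[:n]])
def shot(c,name):
    im=manip.grab_frame(c); cv2.imwrite(f"pics/{name}.png",im); return im
def px2w(c,u,v,z):
    k=manip.get_calibration(c);T=np.array(k["T"])
    d=T[:3,:3]@np.array([(u-k["cx"])/k["fx"],(v-k["cy"])/k["fy"],1]);o=T[:3,3]
    return o+d*(z-o[2])/d[2]
def w2px(c,p):
    k=manip.get_calibration(c);q=np.linalg.inv(k["T"])@np.r_[p,1]
    return k["fx"]*q[0]/q[2]+k["cx"],k["fy"]*q[1]/q[2]+k["cy"]
def st():
    s=manip.state(); q=s["tool_rot"]; r=R.from_quat([q[1],q[2],q[3],q[0]])
    return s,np.array(s["tool_pos"]),r
def go(target,yaw=None):
    """offset (mm, tool axes) to put grasp point at target(m), jaw axis(y) at angle yaw mod pi in world"""
    s,p,r=st(); m=r.as_matrix()
    g=p+m@[0,0,.155]
    o=m.T@(np.array(target)-g)*1000
    cy=np.arctan2(m[1,1],m[0,1]); tw=0
    if yaw is not None:
        tw=-((yaw-cy+np.pi/2)%np.pi-np.pi/2)
    print("grasp",np.round(g*1000,1),"jawyaw",round(cy,3),"offset",np.round(o,1),"twist",round(tw,3),"j6",round(s["joint_pos"][5],2),"w",round(s["gripper_width"],3),"F",np.round(s["contact_force"],1),"t",s["time"])
E
python3 - <<'E'
from h import *
a=shot("scene","s0"); b=shot("top","t0")
names=["deck","dowel_tip","lid_grip","lid_hole","mat","gauge_low_top","gauge_mid_top","gauge_high_top","thick_a_center","thin_a_center","multimeter","caliper","dust_brush"]
find("top",names); print("scene"); find("scene",names[2:10])
st(); go([.5,0,.2],0)
k=manip.get_calibration("top");print(np.round(k["T"],3),k["fx"])
E
```

```text
pics
deck [([550, -59, 20], 0.94)]
dowel_tip [([628, -50, 87], 0.63)]
lid_grip [([669, -219, 21], 0.93), ([551, -61, 49], 0.71)]
lid_hole [([688, -268, -4], 0.71), ([631, -49, 19], 0.67)]
mat [([521, -376, 2], 0.75)]
gauge_low_top [([684, -40, 47], 0.62)]
gauge_mid_top []
gauge_high_top []
thick_a_center [([471, 295, 8], 0.81)]
thin_a_center [([588, 268, 7], 0.8)]
multimeter [([766, 169, -1], 0.6)]
caliper [([778, -159, 0], 0.86)]
dust_brush [([377, -11, -1], 0.81), ([785, -159, -1], 0.27)]
scene
lid_grip [([663, -222, 20], 0.86), ([775, -168, 2], 0.64), ([552, -61, 52], 0.63), ([496, -227, 15], 0.41)]
lid_hole [([633, -47, 23], 0.6)]
mat [([520, -387, -1], 0.86)]
gauge_low_top [([632, -50, 93], 0.44)]
gauge_mid_top [([682, -43, 52], 0.21)]
gauge_high_top [([767, 168, 2], 0.5)]
thick_a_center [([499, -228, 14], 0.68), ([545, -56, 23], 0.16)]
thin_a_center [([585, 259, 5], 0.97), ([549, -63, 22], 0.21)]
grasp [ 278.5 -559.5  249.7] jawyaw -1.109 offset [ 447.6 -402.2   49.7] twist -1.109 j6 -0.12 w 0.995 F [ 0.2 -0.4  0.2] t 1.15
[[-0.029 -0.988  0.15   0.376]
 [-0.999  0.033  0.025 -0.059]
 [-0.029 -0.149 -0.988  1.326]
 [ 0.     0.     0.     1.   ]] 620.2482302113993
```

```bash
ls pics
```

```text
s0.png
t0.png
```

View pics/t0.png

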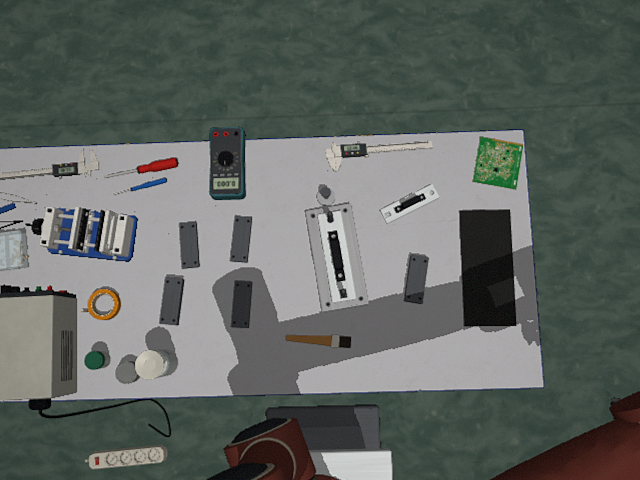

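View pics/s0.png

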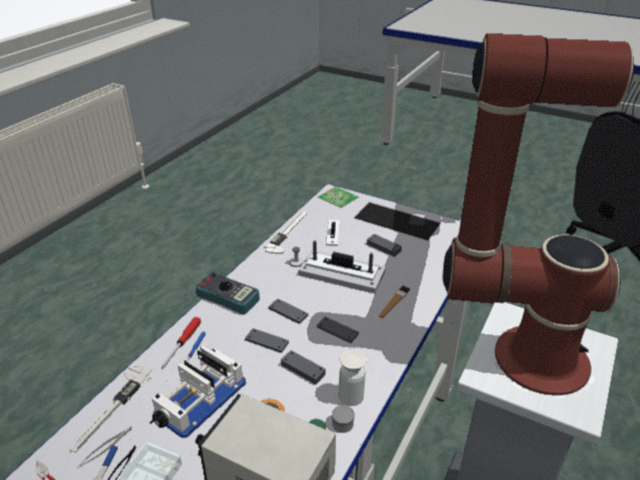

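```bash
python3 - <<'E'
from h import *
a=cv2.imread("pics/s0.png");b=cv2.imread("pics/t0.png")
f=lambda im,x,y,w,h,s:cv2.resize(im[y:y+h,x:x+w],None,fx=s,fy=s,interpolation=cv2.INTER_CUBIC)
A=f(a,240,220,200,75,4);  # 800x300
B=f(b,290,170,80,75,4); C=f(a,235,290,120,75,4)
cv2.imwrite("pics/c1.png",np.vstack([A,np.hstack([B,C])]))
for z in (.05,.06,.07): print(z,w2px("top",[.684,-.041,z]),w2px("scene",[.684,-.041,z]))
find("top",["thick_a_center","thin_a_center"],True,6);find("scene",["thick_a_center","thin_a_center"],True,6)
# spacer outlines in the top picture
g=cv2.cvtColor(b,cv2.COLOR_BGR2GRAY)
for u,v in [(189,245),(241,239),(172,300),(242,304),(416,278)]:
    print((u,v),np.round(px2w("top",u,v,.015)*1000).astype(int), g[v-2:v+3,u-2:u+3].mean())
E
```

```text
0.05 (np.float64(325.786629286604), np.float64(192.65947912933416)) (np.float64(296.0321044676208), np.float64(249.18080660094174))
0.06 (np.float64(325.685231500403), np.float64(191.53624241773792)) (np.float64(295.94189956640975), np.float64(246.25789908426833))
0.07 (np.float64(325.58227739614244), np.float64(190.39576555085915)) (np.float64(295.8510459464636), np.float64(243.31397114806597))
thick_a_center [([469, 295, 17], 0.63)]
thin_a_center [([587, 261, 12], 0.95)]
thick_a_center [([463, 300, 24], 0.76)]
thin_a_center [([584, 263, 9], 0.84), ([681, -41, 9], 0.7)]
(189, 245) [588 257  15] 75.4
(241, 239) [597 145  15] 76.32
(172, 300) [470 293  15] 73.28
(242, 304) [457 144  15] 44.76
(416, 278) [ 501 -225   15] 74.28
```

View pics/c1.png

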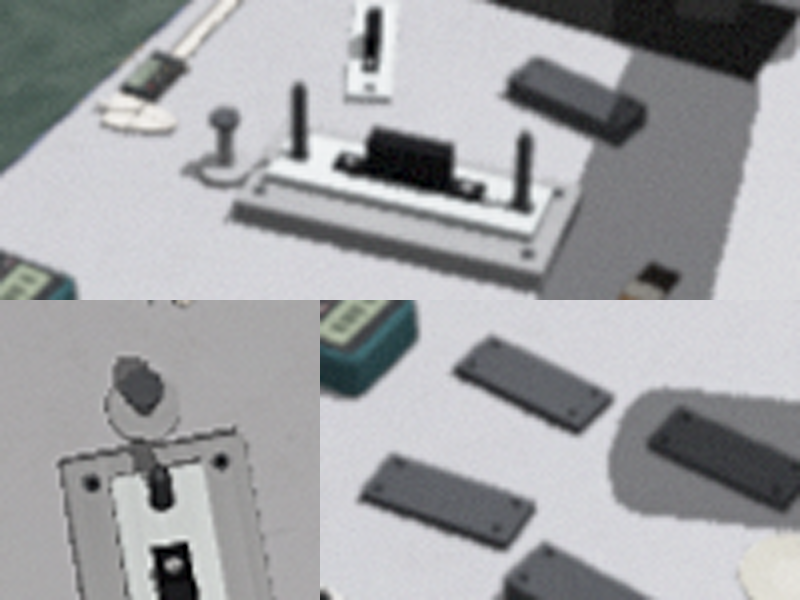

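```bash
python3 - <<'E'
from h import *
go([.55,-.06,.25],.12+np.pi/2)
k=manip.get_calibration("wrist");s,p,r=st();T=np.eye(4);T[:3,:3]=r.as_matrix();T[:3,3]=p
print(np.round(np.linalg.inv(T)@np.array(k["T"]),3),k["fx"])
E
```

```text
grasp [ 278.5 -559.5  249.7] jawyaw -1.109 offset [ 4.657e+02 -3.262e+02 -3.000e-01] twist 0.342 j6 -0.12 w 1.002 F [ 0.8 -0.6 -0.2] t 1.35
[[ 0.    -0.949 -0.315  0.081]
 [ 1.     0.     0.001  0.   ]
 [-0.    -0.315  0.949  0.032]
 [ 0.     0.     0.     1.   ]] 430.62086754726135
```

Call:
play_rows --increments '[{"offset":[31,-22,0],"twist":0,"grip":1},{"offset":[62,-44,0],"twist":0,"grip":1},{"offset":[93,-65,0],"twist":0,"grip":1},{"offset":[124,-87,0],"twist":0,"grip":1},{"offset":[155,-109,0],"twist":0,"grip":1}]'

```text
time: 1.77
tool_pos: [0.3691, -0.3914, 0.4048]
tool_rot: [0.0, 0.974, 0.229, 0.0]
contact_force: [0.9, -0.5, 0.5]
gripper_width: 1.0
```

Call:
play_rows --increments '[{"offset":[31,-22,0],"twist":0,"grip":1},{"offset":[62,-44,0],"twist":0,"grip":1},{"offset":[93,-65,0],"twist":0,"grip":1},{"offset":[124,-87,0],"twist":0,"grip":1},{"offset":[155,-109,0],"twist":0,"grip":1}]'

```text
time: 2.18
tool_pos: [0.4593, -0.2244, 0.405]
tool_rot: [0.0, 0.973, 0.229, 0.0]
contact_force: [0.5, 0.1, -0.4]
gripper_width: 0.999
```

Call:
play_rows --increments '[{"offset":[31,-22,0],"twist":0.1,"grip":1},{"offset":[62,-44,0],"twist":0.2,"grip":1},{"offset":[93,-65,0],"twist":0.3,"grip":1},{"offset":[124,-87,0],"twist":0.342,"grip":1},{"offset":[155,-109,0],"twist":0.342,"grip":1}]'

```text
time: 2.6
tool_pos: [0.5496, -0.0577, 0.405]
tool_rot: [0.0, 0.998, 0.059, 0.0]
contact_force: [1.2, -0.5, 0.7]
gripper_width: 1.003
```

```bash
python3 - <<'E'
from h import *
im=shot("wrist","w1")
find("wrist",["deck","dowel_tip","lid_grip","lid_hole","gauge_low_top"])
go([.55,-.06,.055],.12+np.pi/2)
print(w2px("wrist",[.55,-.06,.02]))
E
```

```text
deck []
dowel_tip [([633, -39, 92], 0.78), ([463, 147, 9], 0.74)]
lid_grip [([670, -218, 19], 0.97), ([555, -50, 46], 0.96)]
lid_hole [([693, -262, -2], 0.92), ([634, -44, 21], 0.69)]
gauge_low_top [([686, -32, 49], 0.98)]
grasp [548.8 -60.2 249.6] jawyaw -1.452 offset [ 1.300e+00 -1.000e-01  1.946e+02] twist -0.001 j6 1.21 w 1.003 F [-0.8  0.   0.3] t 2.9
(np.float64(325.77289334021674), np.float64(195.0114223609162))
```

View pics/w1.png

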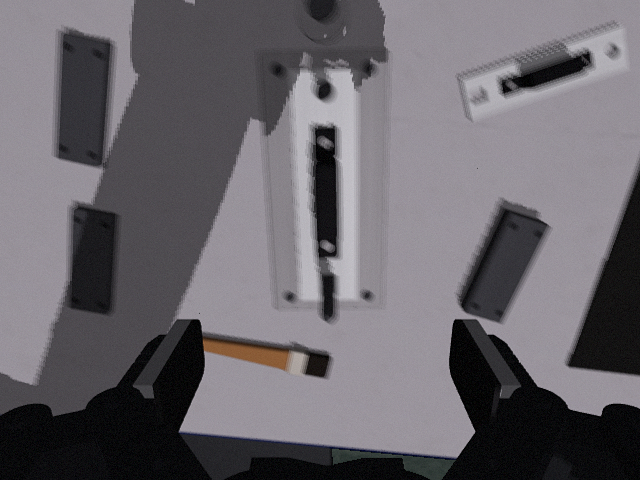

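```bash
python3 - <<'E'
from h import *
im=shot("wrist","w2")
find("wrist",["dowel_tip","lid_grip","lid_hole","gauge_low_top","thick_a_center","thin_a_center"])
find("wrist",["thick_a_center","thin_a_center"],True,6)
cv2.imwrite("pics/w2b.png",cv2.resize(im[20:360,230:420],None,fx=3,fy=1.76,interpolation=cv2.INTER_CUBIC))
cv2.imwrite("pics/w2c.png",cv2.resize(im[30:330,240:420],None,fx=2,fy=2,interpolation=cv2.INTER_CUBIC))
E
```

```text
dowel_tip []
lid_grip [([551, -57, 47], 0.9), ([669, -225, 20], 0.59)]
lid_hole [([690, -270, -1], 0.74), ([634, -50, 21], 0.64)]
gauge_low_top [([685, -41, 47], 0.97)]
thick_a_center []
thin_a_center []
thick_a_center []
thin_a_center []
```

View pics/w2c.png

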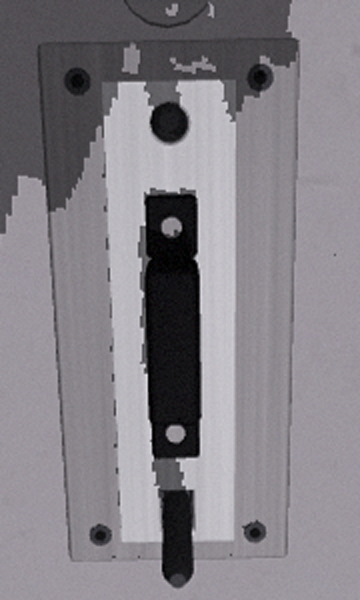

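```bash
python3 - <<'E'
from h import *
P=[px2w("wrist",u/2+240,v/2+30,.02) for u,v in [(78,81),(260,77),(100,535),(255,532)]]
P=np.array(P);print(np.round(P*1000,1));c=P.mean(0);d=P[:2].mean(0)-P[2:].mean(0);e=P[0]-P[1]+P[2]-P[3]
print("centre",c*1000,"yaw",np.arctan2(d[1],d[0]),np.arctan2(-e[0],e[1]))
c2=px2w("wrist",171/2+240,227/2+30,.030);c3=px2w("wrist",176/2+240,433/2+30,.030);print("lid screws",c2,c3,(c2+c3)/2,np.arctan2(*(c2-c3)[1::-1]))
tip=px2w("wrist",177/2+240,580/2+30,.092);g=px2w("wrist",169/2+240,122/2+30,.092);print("dowels",tip,g,(tip+g)/2,np.arctan2(*(g-tip)[1::-1]))
yaw=np.arctan2(d[1],d[0]);go([c[0],c[1],.055],yaw+np.pi/2)
E
```

```text
[[ 642.5  -12.6   20. ]
 [ 652.2  -81.6   20. ]
 [ 452.3  -38.8   20. ]
 [ 462.2 -108.3   20. ]]
centre [552.29290635 -60.32830068  20.        ] yaw 0.1381971213208389 0.1403573752926092
lid screws [ 0.59327729 -0.05437295  0.03      ] [ 0.50859931 -0.06661435  0.03      ] [ 0.5509383  -0.06049365  0.03      ] 0.143569485603093
dowels [ 0.47365014 -0.07097143  0.092     ] [ 0.63139767 -0.04929025  0.092     ] [ 0.5525239  -0.06013084  0.092     ] 0.13658651753118245
grasp [549.  -60.  249.8] jawyaw -1.452 offset [  3.2   0.7 194.8] twist -0.019 j6 1.21 w 0.999 F [ 0.1 -0.6 -0.1] t 3.35
```

Call:
play_rows --increments '[{"offset":[3,1,40],"twist":-0.019,"grip":1},{"offset":[3,1,80],"twist":-0.019,"grip":1},{"offset":[3,1,120],"twist":-0.019,"grip":0.8},{"offset":[3,1,155],"twist":-0.019,"grip":0.7},{"offset":[3,1,180],"twist":-0.019,"grip":0.6}]'

```text
time: 3.77
tool_pos: [0.5507, -0.06, 0.2209]
tool_rot: [-0.001, 0.998, 0.069, -0.002]
contact_force: [0.2, 0.3, -0.9]
gripper_width: 0.607
```

Call:
play_rows --increments '[{"offset":[0,0,17],"twist":0,"grip":0.5},{"offset":[0,0,18],"twist":0,"grip":0.4},{"offset":[0,0,18],"twist":0,"grip":0.1},{"offset":[0,0,18],"twist":0,"grip":0.1},{"offset":[0,0,18],"twist":0,"grip":0.1}]'

```text
time: 4.18
tool_pos: [0.5523, -0.0602, 0.2075]
tool_rot: [0.0, 0.998, 0.069, 0.0]
contact_force: [0.8, -0.2, -2.1]
gripper_width: 0.225
```

Call:
play_rows --increments '[{"offset":[0,0,0],"twist":0,"grip":0.1},{"offset":[0,0,0],"twist":0,"grip":0.1}]'

```text
time: 4.35
tool_pos: [0.5521, -0.0602, 0.2071]
tool_rot: [0.0, 0.998, 0.069, 0.0]
contact_force: [0.3, 0.3, -3.5]
gripper_width: 0.22
```

```bash
python3 - <<'E'
from h import *
go([.5523,-.0603,.052],.139+np.pi/2)
shot("wrist","w3")
E
```

```text
grasp [552.2 -60.2  52.1] jawyaw -1.432 offset [0.1 0.1 0.1] twist -0.0 j6 1.19 w 0.22 F [ 0.3  0.3 -3.5] t 4.35
```

Call:
play_rows --increments '[{"offset":[0,0,-15],"twist":0,"grip":0.1},{"offset":[0,0,-40],"twist":0,"grip":0.1},{"offset":[0,0,-70],"twist":0,"grip":0.1},{"offset":[0,0,-95],"twist":0,"grip":0.1},{"offset":[0,0,-110],"twist":0,"grip":0.1}]'

```text
time: 4.82
tool_pos: [0.5528, -0.0603, 0.3205]
tool_rot: [0.001, 0.998, 0.069, 0.002]
contact_force: [0.4, -0.3, -2.4]
gripper_width: 0.221
```

```bash
python3 - <<'E'
from h import *
P=np.array([px2w("top",u,v,.003) for u,v in [(460,210),(510,210),(516,326),(464,326)]])
print(np.round(P*1000),P.mean(0)*1000);d=P[0]+P[1]-P[2]-P[3];y=np.arctan2(d[1],d[0]);print(y)
c=P.mean(0);go([c[0],c[1],.162],y+np.pi/2)
find("scene",["lid_grip"])
E
```

```text
[[ 647. -329.    3.]
 [ 643. -437.    3.]
 [ 394. -431.    3.]
 [ 398. -322.    3.]] [ 520.34828666 -379.68566498    3.        ]
-0.026080945864431864
grasp [553.5 -60.5 165.5] jawyaw -1.432 offset [-77.1 311.6   3.7] twist 0.165 j6 1.19 w 0.221 F [ 0.4 -0.3 -2.4] t 4.8167
lid_grip [([663, -222, 20], 0.86), ([775, -168, 2], 0.64), ([552, -61, 52], 0.63), ([496, -227, 15], 0.41)]
```

Call:
play_rows --increments '[{"offset":[-8,33,0],"twist":0,"grip":0.1},{"offset":[-16,67,0],"twist":0,"grip":0.1},{"offset":[-25,102,0],"twist":0,"grip":0.1},{"offset":[-34,137,0],"twist":0,"grip":0.1},{"offset":[-42,172,0],"twist":0,"grip":0.1}]'

```text
time: 5.28
tool_pos: [0.5335, -0.2376, 0.3156]
tool_rot: [-0.0, 0.998, 0.069, -0.001]
contact_force: [0.2, -0.2, -2.7]
gripper_width: 0.223
```

Call:
play_rows --increments '[{"offset":[-9,35,0],"twist":0.07,"grip":0.1},{"offset":[-18,70,0],"twist":0.12,"grip":0.1},{"offset":[-27,105,10],"twist":0.165,"grip":0.1},{"offset":[-35,130,40],"twist":0.165,"grip":0.1},{"offset":[-35,140,70],"twist":0.165,"grip":0.1}]'

```text
time: 5.7
tool_pos: [0.5183, -0.384, 0.2475]
tool_rot: [0.002, 1.0, -0.015, 0.002]
contact_force: [0.3, 0.3, -3.0]
gripper_width: 0.224
```

Call:
play_rows --increments '[{"offset":[0,0,20],"twist":0,"grip":0.1},{"offset":[0,0,35],"twist":0,"grip":0.1},{"offset":[0,0,45],"twist":0,"grip":0.1},{"offset":[0,0,49],"twist":0,"grip":0.1},{"offset":[0,0,49],"twist":0,"grip":0.1}]'

```text
time: 6.12
tool_pos: [0.5191, -0.3792, 0.1969]
tool_rot: [-0.0, 1.0, -0.013, -0.0]
contact_force: [-0.9, -0.2, -2.5]
gripper_width: 0.223
```

```bash
python3 - <<'E'
from h import *
go([.5203,-.3797,.035],-.026+np.pi/2)
E
```

```text
grasp [ 518.9 -379.    41.9] jawyaw -1.596 offset [1.4 0.6 6.9] twist 0.001 j6 0.85 w 0.223 F [-0.9 -0.2 -2.5] t 6.1167
```

Call:
play_rows --increments '[{"offset":[0,0,4],"twist":0,"grip":0.1},{"offset":[0,0,7],"twist":0,"grip":0.1},{"offset":[0,0,7],"twist":0,"grip":0.1},{"offset":[0,0,7],"twist":0,"grip":0.1}]'

```text
time: 6.45
tool_pos: [0.5193, -0.3799, 0.1915]
tool_rot: [0.0, 1.0, -0.013, 0.0]
contact_force: [-0.3, -0.2, -2.4]
gripper_width: 0.227
```

```bash
python3 - <<'E'
from h import *
go([.5203,-.3797,.035],-.026+np.pi/2)
E
```

```text
grasp [ 519.5 -380.    36.5] jawyaw -1.597 offset [ 0.8 -0.3  1.5] twist 0.0 j6 0.85 w 0.227 F [-0.3 -0.2 -2.4] t 6.45
```

Call:
play_rows --increments '[{"offset":[0,0,1],"twist":0,"grip":0.1},{"offset":[0,0,2],"twist":0,"grip":0.1},{"offset":[0,0,2],"twist":0,"grip":0.1},{"offset":[0,0,2],"twist":0,"grip":0.1}]'

```text
time: 6.78
tool_pos: [0.5194, -0.3803, 0.19]
tool_rot: [0.0, 1.0, -0.013, 0.001]
contact_force: [-3.5, 0.8, 4.5]
gripper_width: 0.221
```

Call:
play_rows --increments '[{"offset":[0,0,0],"twist":0,"grip":0.5},{"offset":[0,0,0],"twist":0,"grip":0.5},{"offset":[0,0,0],"twist":0,"grip":0.5},{"offset":[0,0,0],"twist":0,"grip":0.5}]'

```text
time: 7.12
tool_pos: [0.5191, -0.3799, 0.1886]
tool_rot: [0.0, 1.0, -0.013, 0.0]
contact_force: [-0.2, -0.4, 0.3]
gripper_width: 0.495
```

Call:
play_rows --increments '[{"offset":[0,0,-15],"twist":0,"grip":0.5},{"offset":[0,0,-40],"twist":0,"grip":0.6},{"offset":[0,-30,-80],"twist":0,"grip":0.7},{"offset":[0,-50,-115],"twist":0,"grip":0.8},{"offset":[0,-60,-150],"twist":0,"grip":0.8}]'

```text
time: 7.53
tool_pos: [0.5201, -0.3186, 0.3384]
tool_rot: [-0.001, 1.0, -0.013, -0.001]
contact_force: [1.5, -0.3, 0.6]
gripper_width: 0.798
```

Call:
play_rows --increments '[{"offset":[-10,-35,0],"twist":0,"grip":0.8},{"offset":[-20,-70,0],"twist":0,"grip":0.8},{"offset":[-20,-95,0],"twist":0,"grip":0.8},{"offset":[-20,-95,0],"twist":0,"grip":0.8},{"offset":[-20,-95,0],"twist":0,"grip":0.8}]'

```text
time: 7.95
tool_pos: [0.5031, -0.2238, 0.3385]
tool_rot: [0.001, 1.0, -0.012, 0.001]
contact_force: [0.8, -0.2, -0.2]
gripper_width: 0.8
```

Call:
play_rows --increments '[{"offset":[0,0,0],"twist":0,"grip":0.8},{"offset":[0,0,0],"twist":0,"grip":0.8}]'

```text
time: 8.12
tool_pos: [0.5033, -0.2258, 0.3378]
tool_rot: [0.0, 1.0, -0.014, 0.0]
contact_force: [0.3, 0.6, -0.1]
gripper_width: 0.796
```

```bash
python3 - <<'E'
from h import *
im=shot("wrist","w4")
find("wrist",["thick_a_center","lid_grip"])
go([.501,-.225,.1])
E
```

```text
thick_a_center []
lid_grip [([517, -378, 29], 0.71)]
grasp [ 503.1 -225.8  182.3] jawyaw -1.598 offset [-2.1 -0.7 82.3] twist 0 j6 1.04 w 0.801 F [-0.3  0.1  0. ] t 8.2667
```

View pics/w4.png

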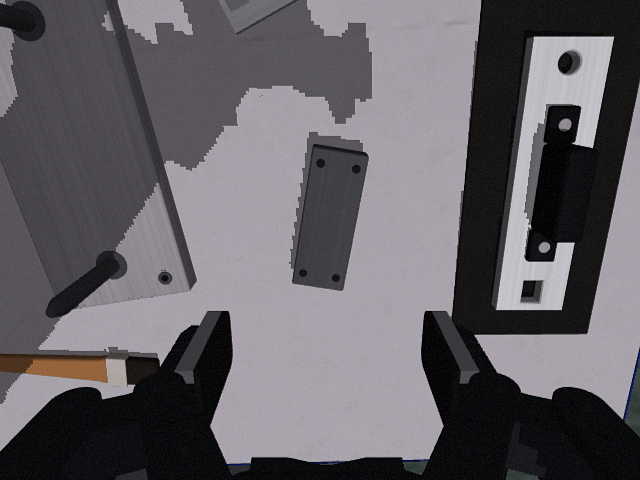

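```bash
cat >> h.py <<'E'
def dims(P,z,c="wrist"):
    Q=np.array([px2w(c,u,v,z)[:2] for u,v in P])*1000
    L=np.linalg.norm
    d=Q[0]+Q[1]-Q[2]-Q[3]
    if L(d)/2<70 and L(Q[0]+Q[3]-Q[1]-Q[2])/2>70: Q=np.roll(Q,1,0); d=Q[0]+Q[1]-Q[2]-Q[3]
    w=Q[0]+Q[3]-Q[1]-Q[2]
    print(" z",z,"ctr",np.round(Q.mean(0),1),"len",round(L(d)/2,1),"wid",round(L(w)/2,1),"yaw",round((np.arctan2(d[1],d[0])+np.pi/2)%np.pi-np.pi/2,3))
def plate(im,u,v,tol=5,c="wrist",zs=(.01,.02)):
    """flood the top face from pixel u,v, fit a quadrilateral, give it in the world"""
    g=cv2.bilateralFilter(im,7,25,5)
    m=np.zeros((482,642),np.uint8)
    cv2.floodFill(g,m,(int(u),int(v)),0,(tol,)*3,(tol,)*3,4|(255<<8)|cv2.FLOODFILL_MASK_ONLY|cv2.FLOODFILL_FIXED_RANGE)
    m=cv2.morphologyEx(m[1:-1,1:-1],cv2.MORPH_CLOSE,np.ones((9,9)))
    m=cv2.morphologyEx(m,cv2.MORPH_OPEN,np.ones((9,9)))
    cs,_=cv2.findContours(m,cv2.RETR_EXTERNAL,cv2.CHAIN_APPROX_NONE)
    k=cv2.convexHull(max(cs,key=cv2.contourArea)); q=cv2.boxPoints(cv2.minAreaRect(k))
    a=cv2.approxPolyN(k,4)[0] if hasattr(cv2,"approxPolyN") else q
    print("px",a.tolist(),"area",cv2.contourArea(k))
    for z in zs: dims(a,z,c)
    return a
E
python3 - <<'E'
from h import *
im=cv2.imread("pics/w4.png")
print(im[215:217,320:340:5].tolist())
for t in (6,12,18): plate(im,330,220,t)
P=[(313,145),(368,153),(343,290),(292,282)]
for z in (.01,.02): dims(P,z)
E
```

```text
[[[70, 64, 67], [70, 63, 66], [73, 66, 69], [67, 63, 62]], [[68, 63, 65], [74, 67, 70], [71, 64, 63], [74, 68, 70]]]
px [[368, 157], [342, 290], [293, 283], [313, 148]] area 7110.5
 z 0.01 ctr [ 497.  -227.5] len 100.9 wid 37.6 yaw -0.189
 z 0.02 ctr [ 499.9 -227.5] len 97.5 wid 36.3 yaw -0.189
px [[369, 156], [342, 290], [292, 283], [313, 147]] area 7232.5
 z 0.01 ctr [ 497.3 -227.5] len 101.7 wid 38.2 yaw -0.195
 z 0.02 ctr [ 500.3 -227.5] len 98.2 wid 37.0 yaw -0.195
px [[369, 156], [342, 290], [290, 282], [313, 147]] area 7403.5
 z 0.01 ctr [ 497.5 -227.1] len 101.4 wid 39.0 yaw -0.203
 z 0.02 ctr [ 500.5 -227.2] len 98.0 wid 37.7 yaw -0.203
 z 0.01 ctr [ 498.4 -227.5] len 102.8 wid 38.2 yaw -0.185
 z 0.02 ctr [ 501.3 -227.5] len 99.3 wid 37.0 yaw -0.185
```

```bash
python3 - <<'E'
from h import *
go([.5008,-.2274,.018],-.19+np.pi/2)
E
```

```text
grasp [ 503.1 -225.8  182.3] jawyaw -1.598 offset [ -2.3   1.7 164.3] twist 0.163 j6 1.04 w 0.801 F [-0.3  0.1  0. ] t 8.2667
```

Call:
play_rows --increments '[{"offset":[-2,2,35],"twist":0.08,"grip":0.75},{"offset":[-2,2,70],"twist":0.163,"grip":0.75},{"offset":[-2,2,105],"twist":0.163,"grip":0.7},{"offset":[-2,2,135],"twist":0.163,"grip":0.7},{"offset":[-2,2,155],"twist":0.163,"grip":0.7}]'

```text
time: 8.68
tool_pos: [0.4997, -0.2267, 0.1785]
tool_rot: [-0.001, 0.995, -0.095, -0.002]
contact_force: [0.6, 0.3, -0.3]
gripper_width: 0.703
```

Call:
play_rows --increments '[{"offset":[0,0,9],"twist":0,"grip":0.7},{"offset":[0,0,9],"twist":0,"grip":0.5},{"offset":[0,0,9],"twist":0,"grip":0.3},{"offset":[0,0,9],"twist":0,"grip":0.3},{"offset":[0,0,9],"twist":0,"grip":0.3}]'

```text
time: 9.1
tool_pos: [0.5016, -0.2272, 0.1746]
tool_rot: [0.0, 0.996, -0.095, 0.001]
contact_force: [0.0, -0.6, -2.4]
gripper_width: 0.43
```

```bash
python3 - <<'E'
from h import *
go([.5523,-.0603,.150],.139+np.pi/2)
E
```

```text
grasp [ 501.9 -227.3   19.6] jawyaw -1.76 offset [  18.4 -173.5 -130.4] twist -0.328 j6 1.2 w 0.43 F [ 0.  -0.6 -2.4] t 9.1
```

Call:
play_rows --increments '[{"offset":[0,0,-20],"twist":0,"grip":0.3},{"offset":[0,0,-50],"twist":0,"grip":0.3},{"offset":[0,0,-85],"twist":0,"grip":0.3},{"offset":[3,-30,-110],"twist":0,"grip":0.3},{"offset":[6,-60,-115],"twist":0,"grip":0.3}]'

```text
time: 9.52
tool_pos: [0.5199, -0.1701, 0.2957]
tool_rot: [0.002, 0.995, -0.096, 0.006]
contact_force: [0.2, -1.3, -1.9]
gripper_width: 0.429
```

Call:
play_rows --increments '[{"offset":[4,-38,0],"twist":-0.08,"grip":0.3},{"offset":[8,-76,0],"twist":-0.16,"grip":0.3},{"offset":[12,-105,0],"twist":-0.24,"grip":0.3},{"offset":[12,-114,0],"twist":-0.328,"grip":0.3},{"offset":[12,-114,0],"twist":-0.328,"grip":0.3}]'

```text
time: 9.93
tool_pos: [0.5517, -0.0569, 0.289]
tool_rot: [-0.0, 0.997, 0.072, 0.001]
contact_force: [-0.4, 1.0, -2.3]
gripper_width: 0.428
```

Call:
play_rows --increments '[{"offset":[0,0,0],"twist":0,"grip":0.3},{"offset":[0,0,0],"twist":0,"grip":0.3}]'

```text
time: 10.1
tool_pos: [0.5513, -0.06, 0.2886]
tool_rot: [0.0, 0.998, 0.068, 0.0]
contact_force: [-0.4, 0.1, -2.2]
gripper_width: 0.427
```

```bash
python3 - <<'E'
from h import *
go([.5523,-.0603,.0385],.139+np.pi/2)
E
```

```text
grasp [551.3 -60.  133.6] jawyaw -1.434 offset [ 0.9  0.3 95.1] twist -0.003 j6 1.19 w 0.427 F [-0.4  0.1 -2.2] t 10.1
```

Call:
play_rows --increments '[{"offset":[1,0,30],"twist":0,"grip":0.3},{"offset":[1,0,60],"twist":0,"grip":0.3},{"offset":[1,0,80],"twist":0,"grip":0.3},{"offset":[1,0,90],"twist":0,"grip":0.3},{"offset":[1,0,93],"twist":0,"grip":0.3}]'

```text
time: 10.52
tool_pos: [0.552, -0.0603, 0.1942]
tool_rot: [-0.0, 0.998, 0.068, -0.001]
contact_force: [-0.3, -0.0, -2.2]
gripper_width: 0.427
```

Call:
play_rows --increments '[{"offset":[0,0,1],"twist":0,"grip":0.3},{"offset":[0,0,1],"twist":0,"grip":0.3}]'

```text
time: 10.68
tool_pos: [0.5528, -0.0599, 0.1951]
tool_rot: [0.0, 0.998, 0.069, 0.001]
contact_force: [0.8, -0.1, -1.2]
gripper_width: 0.43
```

```bash
python3 - <<'E'
from h import *
go([.5523,-.0603,.0385],.139+np.pi/2)
E
```

```text
grasp [553.  -59.9  40.1] jawyaw -1.433 offset [-0.8  0.3  1.6] twist -0.002 j6 1.19 w 0.43 F [ 0.8 -0.1 -1.2] t 10.6833
```

Call:
play_rows --increments '[{"offset":[0,0,1],"twist":0,"grip":0.3},{"offset":[0,0,2],"twist":0,"grip":0.3},{"offset":[0,0,2],"twist":0,"grip":0.3},{"offset":[0,0,2],"twist":0,"grip":0.3}]'

```text
time: 11.02
tool_pos: [0.5532, -0.0595, 0.1941]
tool_rot: [0.001, 0.998, 0.069, 0.001]
contact_force: [-2.3, -1.7, 6.3]
gripper_width: 0.43
```

Call:
play_rows --increments '[{"offset":[0,0,0],"twist":0,"grip":0.62},{"offset":[0,0,0],"twist":0,"grip":0.62},{"offset":[0,0,0],"twist":0,"grip":0.62}]'

```text
time: 11.27
tool_pos: [0.5525, -0.0591, 0.1924]
tool_rot: [0.0, 0.998, 0.069, 0.0]
contact_force: [-0.2, -1.1, -0.9]
gripper_width: 0.621
```

Call:
play_rows --increments '[{"offset":[0,0,-20],"twist":0,"grip":0.62},{"offset":[0,0,-55],"twist":0,"grip":0.7},{"offset":[0,0,-90],"twist":0,"grip":0.8},{"offset":[10,-25,-120],"twist":0,"grip":0.8},{"offset":[20,-50,-145],"twist":0,"grip":0.8}]'

```text
time: 11.68
tool_pos: [0.5656, -0.0071, 0.3402]
tool_rot: [0.0, 0.998, 0.068, 0.002]
contact_force: [0.7, 0.4, -0.6]
gripper_width: 0.801
```

Call:
play_rows --increments '[{"offset":[13,-37,0],"twist":0,"grip":0.8},{"offset":[26,-73,0],"twist":0,"grip":0.8},{"offset":[39,-110,0],"twist":0,"grip":0.8},{"offset":[51,-147,0],"twist":0,"grip":0.8},{"offset":[51,-147,0],"twist":0,"grip":0.8}]'

```text
time: 12.1
tool_pos: [0.5956, 0.1513, 0.3373]
tool_rot: [-0.001, 0.997, 0.072, 0.001]
contact_force: [0.3, 0.3, 0.5]
gripper_width: 0.802
```

Call:
play_rows --increments '[{"offset":[0,0,0],"twist":0,"grip":0.8},{"offset":[0,0,0],"twist":0,"grip":0.8}]'

```text
time: 12.27
tool_pos: [0.5954, 0.1459, 0.3369]
tool_rot: [0.0, 0.998, 0.07, -0.0]
contact_force: [0.0, -0.5, 0.3]
gripper_width: 0.801
```

```bash
python3 - <<'E'
from h import *
manip.grab_frame("wrist");im=shot("wrist","w5")
u,v=w2px("wrist",[.597,.145,.01]);print(u,v)
for t in (6,12): plate(im,u,v,t)
find("wrist",["thin_a_center","thick_a_center"])
go([.597,.145,.018])
t=shot("top","t5");s=shot("scene","s5")
f=lambda im,x,y,w,h,s:cv2.resize(im[y:y+h,x:x+w],None,fx=s,fy=s,interpolation=cv2.INTER_CUBIC)
cv2.imwrite("pics/c5.png",np.vstack([im,np.hstack([f(s,270,215,106,40,3),f(t,290,180,106,40,3)])]))
E
```

```text
325.73066869590207 212.39896750225046
px [[350, 140], [326, 275], [285, 265], [318, 131]] area 5117.0
 z 0.01 ctr [600.9 150.3] len 99.5 wid 26.8 yaw -0.07
 z 0.02 ctr [603.4 150.4] len 96.2 wid 25.9 yaw -0.07
px [[350, 140], [326, 275], [285, 265], [318, 131]] area 5179.5
 z 0.01 ctr [600.9 150.3] len 99.5 wid 26.8 yaw -0.07
 z 0.02 ctr [603.4 150.4] len 96.2 wid 25.9 yaw -0.07
thin_a_center [([591, 261, 5], 0.85)]
thick_a_center [([470, 295, 9], 0.79)]
grasp [595.5 144.6 182.2] jawyaw -1.434 offset [  1.6  -0.2 164.2] twist 0 j6 1.55 w 0.796 F [-0.5 -0.7  1.3] t 12.4667Traceback (most recent call last):
  File "<stdin>", line 9, in <module>
    return _nx.concatenate(arrs, 0, dtype=dtype, casting=casting)
           ~~~~~~~~~~~~~~~^^^^^^^^^^^^^^^^^^^^^^^^^^^^^^^^^^^^^^^
ValueError: all the input array dimensions except for the concatenation axis must match exactly, but along dimension 1, the array at index 0 has size 640 and the array at index 1 has size 636
```

View pics/w5.png

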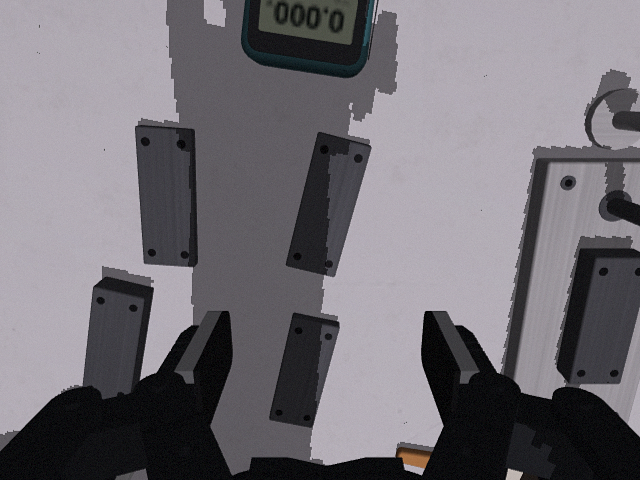

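```bash
python3 - <<'E'
from h import *
for P in [[(320,132),(370,147),(336,276),(288,265)],[(136,126),(194,130),(188,266),(145,263)]]:
  for z in (.01,.02): dims(P,z)
P=[(293,314),(339,325),(310,427),(270,418)];dims(P,.01)
print(px2w("wrist",604,272,.04),px2w("wrist",640,271,.04),px2w("wrist",581,373,.04),px2w("wrist",614,373,.04))
print(px2w("wrist",323,205,.01))
E
```

```text
z 0.01 ctr [600.4 144. ] len 98.0 wid 35.9 yaw -0.101
 z 0.02 ctr [602.9 144.4] len 94.7 wid 34.7 yaw -0.101
 z 0.01 ctr [590.9 257.6] len 98.5 wid 35.0 yaw 0.031
 z 0.02 ctr [593.8 254.1] len 95.2 wid 33.8 yaw 0.031
 z 0.01 ctr [461.5 145.2] len 100.3 wid 35.7 yaw -0.091
[ 0.58987633 -0.04363421  0.04      ] [ 0.59386397 -0.06719832  0.04      ] [ 0.51117683 -0.05394441  0.04      ] [ 0.51445562 -0.07768485  0.04      ]
[0.60226041 0.14766272 0.01      ]
```

```bash
python3 - <<'E'
from h import *
go([.6002,.1445,.017],-.10+np.pi/2)
E
```

```text
grasp [595.6 144.7 182.4] jawyaw -1.434 offset [  4.5   0.9 165.4] twist 0.237 j6 1.55 w 0.798 F [-0.5 -0.3  0.2] t 12.5667
```

Call:
play_rows --increments '[{"offset":[4,1,35],"twist":0.08,"grip":0.75},{"offset":[4,1,70],"twist":0.16,"grip":0.75},{"offset":[4,1,105],"twist":0.237,"grip":0.7},{"offset":[4,1,135],"twist":0.237,"grip":0.65},{"offset":[4,1,157],"twist":0.237,"grip":0.6}]'

```text
time: 12.98
tool_pos: [0.5984, 0.1445, 0.177]
tool_rot: [0.0, 0.999, -0.05, -0.002]
contact_force: [-0.3, -0.2, 0.4]
gripper_width: 0.6
```

Call:
play_rows --increments '[{"offset":[0,0,7],"twist":0,"grip":0.58},{"offset":[0,0,8],"twist":0,"grip":0.55},{"offset":[0,0,8],"twist":0,"grip":0.3},{"offset":[0,0,8],"twist":0,"grip":0.3},{"offset":[0,0,8],"twist":0,"grip":0.3}]'

```text
time: 13.4
tool_pos: [0.5999, 0.1451, 0.1731]
tool_rot: [-0.0, 0.999, -0.049, 0.001]
contact_force: [0.2, -1.3, 1.1]
gripper_width: 0.426
```

```bash
python3 - <<'E'
from h import *
go([.5523,-.0603,.132],.139+np.pi/2)
E
```

```text
grasp [600.1 145.1  18.1] jawyaw -1.669 offset [ -27.2  209.1 -114. ] twist -0.238 j6 1.79 w 0.426 F [ 0.2 -1.3  1.1] t 13.4
```

Call:
play_rows --increments '[{"offset":[0,0,-20],"twist":0,"grip":0.3},{"offset":[0,0,-50],"twist":0,"grip":0.3},{"offset":[0,0,-85],"twist":0,"grip":0.3},{"offset":[-4,30,-110],"twist":0,"grip":0.3},{"offset":[-8,60,-115],"twist":0,"grip":0.3}]'

```text
time: 13.82
tool_pos: [0.5874, 0.0868, 0.2941]
tool_rot: [-0.0, 0.999, -0.048, 0.005]
contact_force: [1.1, -0.8, -0.7]
gripper_width: 0.423
```

Call:
play_rows --increments '[{"offset":[-5,38,0],"twist":-0.06,"grip":0.3},{"offset":[-10,76,0],"twist":-0.12,"grip":0.3},{"offset":[-15,113,0],"twist":-0.18,"grip":0.3},{"offset":[-19,140,0],"twist":-0.237,"grip":0.3},{"offset":[-19,149,0],"twist":-0.237,"grip":0.3}]'

```text
time: 14.23
tool_pos: [0.5511, -0.0631, 0.2874]
tool_rot: [0.001, 0.998, 0.068, -0.0]
contact_force: [0.3, 1.1, -0.9]
gripper_width: 0.425
```

Call:
play_rows --increments '[{"offset":[0,0,0],"twist":0,"grip":0.3},{"offset":[0,0,0],"twist":0,"grip":0.3}]'

```text
time: 14.4
tool_pos: [0.5523, -0.0599, 0.2874]
tool_rot: [-0.0, 0.998, 0.068, 0.0]
contact_force: [-0.3, -0.2, -1.4]
gripper_width: 0.425
```

```bash
python3 - <<'E'
from h import *
manip.grab_frame("wrist");im=shot("wrist","w6");go([.5523,-.0603,.057],.139+np.pi/2)
find("wrist",["lid_grip"])
E
```

```text
grasp [552.5 -58.8 132.3] jawyaw -1.431 offset [-0.4  1.5 75.3] twist 0.001 j6 1.19 w 0.42 F [-0.6 -0.9 -1.6] t 14.5
lid_grip [([631, -50, 92], 0.26)]
```

View pics/w6.png

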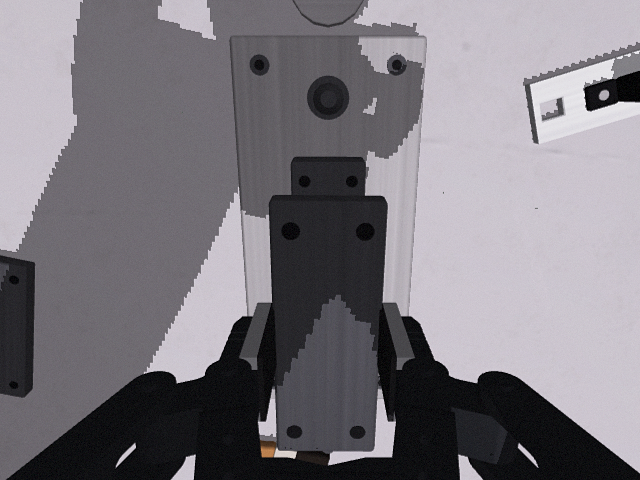

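```bash
python3 - <<'E'
from h import *
dims([(290.5,231),(365,231),(357,432),(294,432)],.125)
a,b=[px2w("wrist",u,182,.04)*1000 for u in (304,352)];print(a,b, (a+b)/2)
R_=np.array([np.cos(.139),np.sin(.139)]);print("lower plate far screw mid along x from centre",((a+b)/2-[552.3,-60.3,0])[:2]@R_)
go([.5523,-.0603,.057],.139+np.pi/2)
E
```

```text
z 0.125 ctr [552.9 -59. ] len 79.2 wid 23.7 yaw 0.131
[589.6556399  -42.30634904  40.        ] [593.05620597 -66.33980449  40.        ] [591.35592294 -54.32307676  40.        ]
lower plate far screw mid along x from centre 39.507349908045065
grasp [552.5 -58.7 132.3] jawyaw -1.431 offset [-0.5  1.6 75.3] twist 0.001 j6 1.19 w 0.426 F [-0.1 -0.4 -1.3] t 14.55
```

Call:
play_rows --increments '[{"offset":[0,1.5,30],"twist":0,"grip":0.3},{"offset":[0,1.5,55],"twist":0,"grip":0.3},{"offset":[0,1.5,68],"twist":0,"grip":0.3},{"offset":[0,1.5,72],"twist":0,"grip":0.3},{"offset":[0,1.5,74],"twist":0,"grip":0.3}]'

```text
time: 14.97
tool_pos: [0.5526, -0.0606, 0.213]
tool_rot: [-0.0, 0.998, 0.07, -0.001]
contact_force: [-1.1, 0.6, 4.0]
gripper_width: 0.423
```

Call:
play_rows --increments '[{"offset":[0,0,0],"twist":0,"grip":0.3},{"offset":[0,0,1],"twist":0,"grip":0.3},{"offset":[0,0,1.5],"twist":0,"grip":0.3},{"offset":[0,0,1.5],"twist":0,"grip":0.3}]'

```text
time: 15.3
tool_pos: [0.5531, -0.0614, 0.213]
tool_rot: [0.0, 0.998, 0.069, 0.001]
contact_force: [-0.5, 2.0, 1.4]
gripper_width: 0.42
```

```bash
python3 - <<'E'
from h import *
go([.5523,-.0603,.057],.139+np.pi/2)
E
```

```text
grasp [553.4 -61.5  58. ] jawyaw -1.432 offset [-0.9 -1.3  1. ] twist -0.0 j6 1.19 w 0.42 F [-0.5  2.   1.4] t 15.3
```

Call:
play_rows --increments '[{"offset":[0,0,0],"twist":0,"grip":0.6},{"offset":[0,0,0],"twist":0,"grip":0.6},{"offset":[0,0,0],"twist":0,"grip":0.6}]'

```text
time: 15.55
tool_pos: [0.5525, -0.0616, 0.212]
tool_rot: [0.0, 0.998, 0.069, 0.0]
contact_force: [0.7, 0.4, 0.6]
gripper_width: 0.601
```

Call:
play_rows --increments '[{"offset":[0,0,-15],"twist":0,"grip":0.6},{"offset":[0,0,-45],"twist":0,"grip":0.6},{"offset":[0,0,-80],"twist":0,"grip":0.6},{"offset":[0,0,-110],"twist":0,"grip":0.6},{"offset":[0,0,-125],"twist":0,"grip":0.6}]'

```text
time: 15.97
tool_pos: [0.5533, -0.0618, 0.3417]
tool_rot: [0.001, 0.998, 0.069, 0.003]
contact_force: [1.2, 0.4, 0.3]
gripper_width: 0.6
```

Call:
play_rows --increments '[{"offset":[-20,0,0],"twist":0,"grip":0.6},{"offset":[-40,0,0],"twist":0,"grip":0.6},{"offset":[-40,0,0],"twist":0,"grip":0.6},{"offset":[-40,0,0],"twist":0,"grip":0.6}]'

```text
time: 16.3
tool_pos: [0.5123, -0.0671, 0.3368]
tool_rot: [0.0, 0.998, 0.069, 0.0]
contact_force: [-0.3, -0.1, 0.4]
gripper_width: 0.597
```

```bash
python3 - <<'E'
from h import *
manip.grab_frame("wrist");im=shot("wrist","w7");
find("wrist",["lid_grip"]);find("scene",[]);manip.grab_frame("top");find("top",["lid_grip","thick_a_center","thin_a_center"])
go([.5194,-.380,.035],-1.597)
u,v=w2px("wrist",[.5523,-.0603,.05]);print(u,v)
for t in (6,12,18): plate(im,u,v,t,zs=(.05,))
cv2.imwrite("pics/t7.png",manip.grab_frame("top"))
E
```

```text
lid_grip [([668, -225, 18], 0.61)]
lid_grip [([517, -382, 32], 0.86), ([598, -385, 1], 0.72), ([666, -221, 20], 0.62)]
thick_a_center [([468, 295, 5], 0.9)]
thin_a_center [([590, 264, 5], 0.82)]
grasp [513.2 -67.  181.7] jawyaw -1.432 offset [-37.2 310.9 146.6] twist 0.165 j6 1.16 w 0.599 F [-0.4  0.2 -0.2] t 16.65
323.7691510819767 168.1323391680012
px [[359, 141], [355, 245], [297, 247], [297, 103]] area 7073.5
 z 0.05 ctr [541.4 -63.9] len 75.2 wid 37.3 yaw 0.121
px [[359, 141], [355, 244], [297, 273], [295, 102]] area 7610.0
 z 0.05 ctr [537.2 -64.1] len 84.0 wid 36.7 yaw 0.127
px [[359, 141], [355, 244], [296, 274], [296, 103]] area 7621.0
 z 0.05 ctr [536.9 -64.1] len 84.1 wid 36.8 yaw 0.12
```

View pics/w7.png

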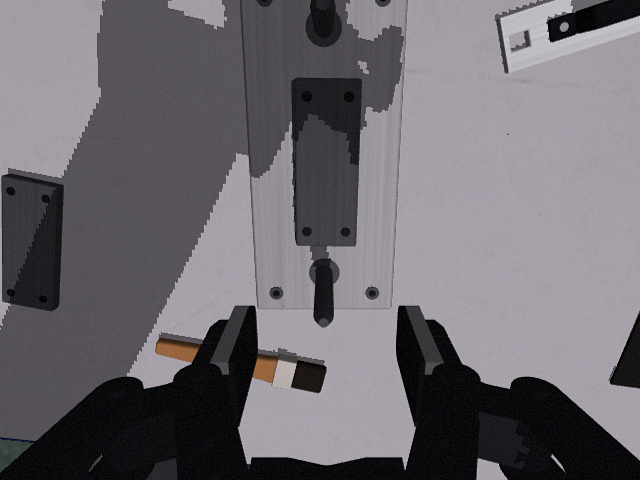

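Call:
play_rows --increments '[{"offset":[-5,38,0],"twist":0.04,"grip":0.6},{"offset":[-9,76,0],"twist":0.08,"grip":0.6},{"offset":[-14,114,0],"twist":0.12,"grip":0.6},{"offset":[-18,152,0],"twist":0.165,"grip":0.6},{"offset":[-22,190,0],"twist":0.165,"grip":0.6}]'

```text
time: 17.12
tool_pos: [0.5173, -0.26, 0.3368]
tool_rot: [0.0, 1.0, -0.014, 0.0]
contact_force: [-0.1, 0.7, -0.3]
gripper_width: 0.598
```

```bash
python3 - <<'E'
from h import *
go([.5194,-.380,.0345],-1.597)
E
```

```text
grasp [ 517.4 -260.   181.8] jawyaw -1.598 offset [  5.3 119.9 147.3] twist -0.001 j6 1.0 w 0.598 F [-0.1  0.7 -0.3] t 17.1167
```

Call:
play_rows --increments '[{"offset":[1,35,0],"twist":0,"grip":0.6},{"offset":[2,70,0],"twist":0,"grip":0.6},{"offset":[4,105,0],"twist":0,"grip":0.6},{"offset":[5,120,0],"twist":0,"grip":0.6},{"offset":[5,120,0],"twist":0,"grip":0.6}]'

```text
time: 17.53
tool_pos: [0.5189, -0.3814, 0.3365]
tool_rot: [0.0, 1.0, -0.015, -0.0]
contact_force: [-0.1, 0.4, 0.7]
gripper_width: 0.602
```

```bash
python3 - <<'E'
from h import *
manip.grab_frame("wrist");im=shot("wrist","w8")
find("wrist",["lid_grip","mat","lid_hole"]);go([.5194,-.380,.0345],-1.597)
E
```

```text
lid_grip [([520, -375, 31], 0.63)]
mat []
lid_hole [([603, -382, 4], 0.87)]
grasp [ 519.4 -376.8  181.6] jawyaw -1.595 offset [1.000e-01 3.300e+00 1.471e+02] twist 0.002 j6 0.85 w 0.599 F [ 0.2 -0.6 -0.3] t 17.7833
```

View pics/w8.png

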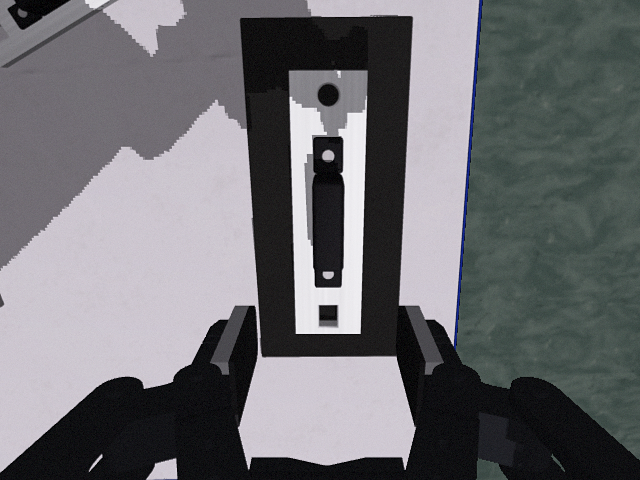

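Call:
play_rows --increments '[{"offset":[0,0,0],"twist":0,"grip":0.6},{"offset":[0,0,0],"twist":0,"grip":0.6},{"offset":[0,0,0],"twist":0,"grip":0.6}]'

```text
time: 18.03
tool_pos: [0.5194, -0.3775, 0.337]
tool_rot: [0.0, 1.0, -0.013, 0.0]
contact_force: [-0.0, 0.3, 0.9]
gripper_width: 0.598
```

```bash
python3 - <<'E'
from h import *
c2=px2w("wrist",328,156,.013);c3=px2w("wrist",328,274,.013);print("lid",(c2+c3)/2,np.arctan2(*(c2-c3)[1::-1]), px2w("wrist",328,94,.013))
go([.5194,-.380,.0345],-1.597)
P=[(242,18),(412,16),(397,355),(263,356)]
Q=np.array([px2w("wrist",u,v,.003) for u,v in P]);print(np.round(Q*1000),Q.mean(0))
E
```

```text
lid [ 0.51820151 -0.37904119  0.013     ] -0.0235812392558195 [ 0.60079787 -0.38098928  0.013     ]
grasp [ 519.4 -377.5  182. ] jawyaw -1.596 offset [  0.    2.4 147.5] twist 0.001 j6 0.85 w 0.598 F [-0.   0.3  0.9] t 18.0333
[[ 648. -328.    3.]
 [ 646. -435.    3.]
 [ 398. -432.    3.]
 [ 400. -323.    3.]] [ 0.52299445 -0.37966896  0.003     ]
```

Call:
play_rows --increments '[{"offset":[0,2.5,38],"twist":0,"grip":0.6},{"offset":[0,2.5,76],"twist":0,"grip":0.6},{"offset":[0,2.5,110],"twist":0,"grip":0.55},{"offset":[0,2.5,135],"twist":0,"grip":0.5},{"offset":[0,2.5,147],"twist":0,"grip":0.45}]'

```text
time: 18.45
tool_pos: [0.5178, -0.3792, 0.1851]
tool_rot: [-0.002, 1.0, -0.013, -0.003]
contact_force: [-0.6, 1.7, 6.7]
gripper_width: 0.45
```

Call:
play_rows --increments '[{"offset":[0,0,0],"twist":0,"grip":0.4},{"offset":[0,0,0],"twist":0,"grip":0.1},{"offset":[0,0,0],"twist":0,"grip":0.1},{"offset":[0,0,0],"twist":0,"grip":0.1},{"offset":[0,0,0],"twist":0,"grip":0.1}]'

```text
time: 18.87
tool_pos: [0.5195, -0.381, 0.1909]
tool_rot: [0.001, 1.0, -0.013, 0.001]
contact_force: [0.2, -0.1, 0.6]
gripper_width: 0.222
```

```bash
python3 - <<'E'
from h import *
go([.5194,-.380,.0345],-1.597)
E
```

```text
grasp [ 519.7 -381.2   35.9] jawyaw -1.597 offset [-0.4 -1.2  1.4] twist 0.0 j6 0.85 w 0.222 F [ 0.2 -0.1  0.6] t 18.8667
```

Call:
play_rows --increments '[{"offset":[0,0,-20],"twist":0,"grip":0.1},{"offset":[0,0,-50],"twist":0,"grip":0.1},{"offset":[0,0,-85],"twist":0,"grip":0.1},{"offset":[0,0,-115],"twist":0,"grip":0.1},{"offset":[0,0,-130],"twist":0,"grip":0.1}]'

```text
time: 19.28
tool_pos: [0.5197, -0.3813, 0.3248]
tool_rot: [0.002, 1.0, -0.013, 0.002]
contact_force: [1.0, -0.9, -2.5]
gripper_width: 0.224
```

Call:
play_rows --increments '[{"offset":[2,-30,0],"twist":0,"grip":0.1},{"offset":[5,-65,0],"twist":0,"grip":0.1},{"offset":[8,-100,0],"twist":0,"grip":0.1},{"offset":[11,-135,0],"twist":0,"grip":0.1},{"offset":[14,-170,0],"twist":0,"grip":0.1}]'

```text
time: 19.7
tool_pos: [0.537, -0.2096, 0.3185]
tool_rot: [-0.001, 1.0, -0.013, -0.001]
contact_force: [0.6, -0.0, -3.1]
gripper_width: 0.22
```

Call:
play_rows --increments '[{"offset":[3,-35,0],"twist":-0.05,"grip":0.1},{"offset":[6,-70,0],"twist":-0.1,"grip":0.1},{"offset":[9,-105,0],"twist":-0.14,"grip":0.1},{"offset":[12,-135,0],"twist":-0.165,"grip":0.1},{"offset":[14,-150,0],"twist":-0.165,"grip":0.1}]'

```text
time: 20.12
tool_pos: [0.5549, -0.0584, 0.3185]
tool_rot: [-0.001, 0.997, 0.071, -0.001]
contact_force: [-0.0, -0.8, -3.3]
gripper_width: 0.22
```

Call:
play_rows --increments '[{"offset":[0,0,0],"twist":0,"grip":0.1},{"offset":[0,0,0],"twist":0,"grip":0.1},{"offset":[0,0,0],"twist":0,"grip":0.1}]'

```text
time: 20.37
tool_pos: [0.5552, -0.0621, 0.3191]
tool_rot: [0.0, 0.998, 0.069, -0.001]
contact_force: [0.4, -0.5, -3.8]
gripper_width: 0.221
```

```bash
python3 - <<'E'
from h import *
go([.5522,-.0602,.165],-1.432)
manip.grab_frame("wrist");shot("wrist","w9");go([.5522,-.0602,.165],-1.432)
E
```

```text
grasp [555.  -62.1 164.1] jawyaw -1.432 offset [-2.6 -2.3 -0.9] twist -0.0 j6 1.19 w 0.221 F [ 0.4 -0.5 -3.8] t 20.3667
grasp [555.2 -62.7 164.4] jawyaw -1.433 offset [-2.7 -2.9 -0.6] twist -0.001 j6 1.19 w 0.221 F [-0.2  0.7 -3.5] t 20.4667
```

View pics/w9.png

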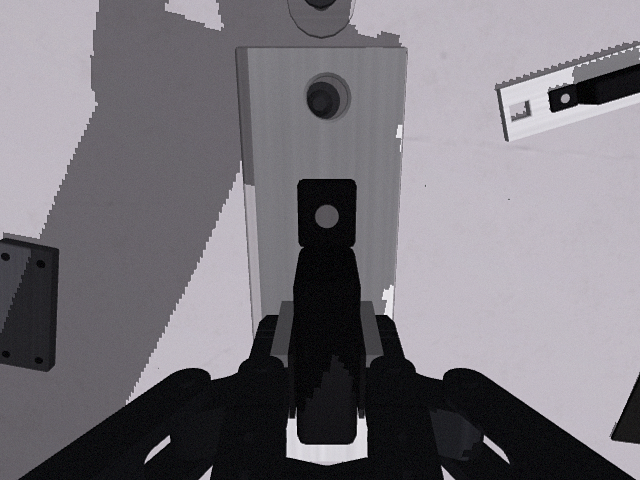

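Call:
play_rows --increments '[{"offset":[-2.6,-2.5,10],"twist":0,"grip":0.1},{"offset":[-2.6,-2.5,20],"twist":0,"grip":0.1},{"offset":[-2.6,-2.5,32],"twist":0,"grip":0.1},{"offset":[-2.6,-2.5,32],"twist":0,"grip":0.1},{"offset":[-2.6,-2.5,32],"twist":0,"grip":0.1}]'

```text
time: 20.88
tool_pos: [0.5519, -0.0596, 0.2856]
tool_rot: [-0.001, 0.998, 0.069, -0.002]
contact_force: [0.2, -0.3, -3.8]
gripper_width: 0.225
```

```bash
python3 - <<'E'
from h import *
go([.5522,-.0602,.053],-1.432)
ims=[manip.grab_frame("wrist").astype(float) for _ in range(3)];im=np.mean(ims,0).astype(np.uint8)
go([.5522,-.0602,.053],-1.432)
cv2.imwrite("pics/w10.png",cv2.resize(im[40:190,240:440],None,fx=4,fy=4,interpolation=cv2.INTER_CUBIC))
d=np.array([np.cos(.139),np.sin(.139)]);s,p,r=st();g=p+r.as_matrix()@[0,0,.155]
for n,c,z in [("hole top if lid at grasp",g[:2],g[2]-.022),("hole bot",g[:2],g[2]-.032),("dowel",np.array([.5523,-.0603]),.092)]:
  print(n,np.round((np.array(w2px("wrist",[*(c+.08*d),z]))-[240,40])*4,1))
E
```

```text
grasp [551.3 -59.5 130.6] jawyaw -1.432 offset [ 1.1  1.  77.6] twist -0.0 j6 1.19 w 0.225 F [ 0.2 -0.3 -3.8] t 20.8833
grasp [553.  -59.7 133.2] jawyaw -1.432 offset [-0.9  0.4 80.2] twist -0.0 j6 1.19 w 0.222 F [ 0.8  0.2 -3.1] t 21.0333
hole top if lid at grasp [341.8 232.2]
hole bot [341.9 231.4]
dowel [347.4 239.2]
```

View pics/w10.png

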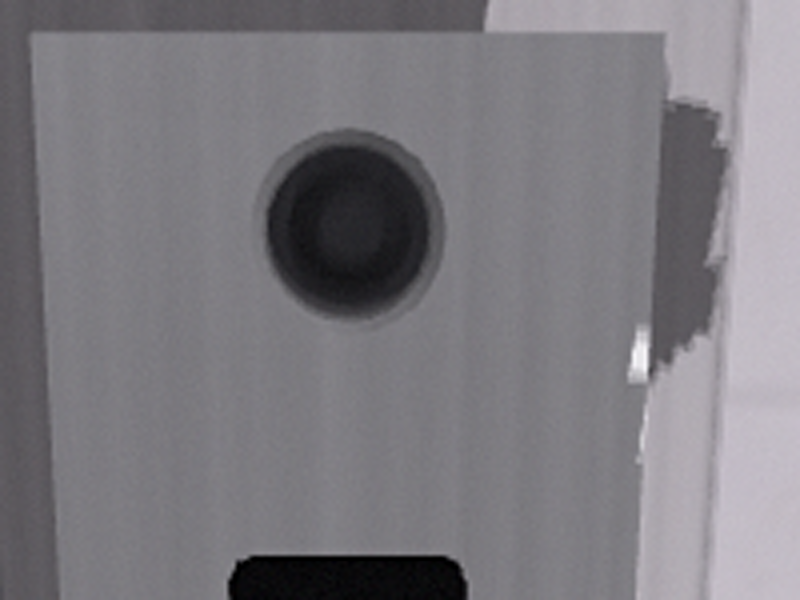

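Call:
play_rows --increments '[{"offset":[0,0,5],"twist":0,"grip":0.1},{"offset":[0,0,10],"twist":0,"grip":0.1},{"offset":[0,0,15],"twist":0,"grip":0.1},{"offset":[0,0,18],"twist":0,"grip":0.1},{"offset":[0,0,18],"twist":0,"grip":0.1}]'

```text
time: 21.45
tool_pos: [0.5521, -0.0594, 0.2685]
tool_rot: [-0.0, 0.998, 0.069, -0.001]
contact_force: [-0.2, -0.2, -3.6]
gripper_width: 0.224
```

```bash
python3 - <<'E'
from h import *
go([.5522,-.0602,.082],-1.432)
print(manip.state()["ft_torque"])
E
```

```text
grasp [551.8 -59.3 113.5] jawyaw -1.432 offset [ 0.4  1.  31.5] twist 0.0 j6 1.19 w 0.224 F [-0.2 -0.2 -3.6] t 21.45
[-0.05543339 -0.03731753 -0.00497655]
```

Underside ~81 mm, over both tips, no contact force. Continue.

Call:
play_rows --increments '[{"offset":[0,0,7],"twist":0,"grip":0.1},{"offset":[0,0,14],"twist":0,"grip":0.1},{"offset":[0,0,20],"twist":0,"grip":0.1},{"offset":[0,0,26],"twist":0,"grip":0.1},{"offset":[0,0,28],"twist":0,"grip":0.1}]'

```text
time: 21.87
tool_pos: [0.5521, -0.0594, 0.2401]
tool_rot: [-0.0, 0.998, 0.069, -0.001]
contact_force: [-0.4, 0.7, -3.2]
gripper_width: 0.227
```

Call:
play_rows --increments '[{"offset":[0,0,1],"twist":0,"grip":0.1},{"offset":[0,0,1.5],"twist":0,"grip":0.1},{"offset":[0,0,2],"twist":0,"grip":0.1}]'

```text
time: 22.12
tool_pos: [0.5528, -0.0596, 0.2401]
tool_rot: [0.0, 0.998, 0.069, 0.0]
contact_force: [0.3, -0.3, -3.8]
gripper_width: 0.221
```

```bash
python3 - <<'E'
from h import *
go([.5522,-.0602,.082],-1.432)
print(manip.state()["ft_torque"])
E
```

```text
grasp [552.9 -59.6  85.1] jawyaw -1.432 offset [-0.8  0.5  3.1] twist 0.0 j6 1.19 w 0.221 F [ 0.3 -0.3 -3.8] t 22.1167
[ 0.01616243  0.03842678 -0.0044243 ]
```

Call:
play_rows --increments '[{"offset":[0,0,1],"twist":0,"grip":0.1},{"offset":[0,0,2],"twist":0,"grip":0.1},{"offset":[0,0,2],"twist":0,"grip":0.1},{"offset":[0,0,2],"twist":0,"grip":0.1}]'

```text
time: 22.45
tool_pos: [0.5527, -0.0596, 0.238]
tool_rot: [0.0, 0.998, 0.069, 0.0]
contact_force: [0.4, -0.3, -2.9]
gripper_width: 0.222
```

```bash
python3 - <<'E'
from h import *
go([.5522,-.0602,.082],-1.432)
E
```

```text
grasp [552.7 -59.6  83. ] jawyaw -1.432 offset [-0.6  0.5  1. ] twist 0.0 j6 1.19 w 0.222 F [ 0.4 -0.3 -2.9] t 22.45
```

Call:
play_rows --increments '[{"offset":[0,0,0.7],"twist":0,"grip":0.1},{"offset":[0,0,1.5],"twist":0,"grip":0.1},{"offset":[0,0,1.5],"twist":0,"grip":0.1},{"offset":[0,0,1.5],"twist":0,"grip":0.1}]'

```text
time: 22.78
tool_pos: [0.5528, -0.0596, 0.2379]
tool_rot: [0.0, 0.998, 0.069, -0.0]
contact_force: [-3.8, 1.0, 4.8]
gripper_width: 0.223
```

```bash
python3 - <<'E'
from h import *
go([.5522,-.0602,.082],-1.432)
E
```

```text
grasp [552.8 -59.6  82.9] jawyaw -1.432 offset [-0.7  0.5  0.9] twist 0.0 j6 1.19 w 0.223 F [-3.8  1.   4.8] t 22.7833
```

Call:
play_rows --increments '[{"offset":[0,0,0],"twist":0,"grip":0.45},{"offset":[0,0,0],"twist":0,"grip":0.5},{"offset":[0,0,0],"twist":0,"grip":0.5},{"offset":[0,0,0],"twist":0,"grip":0.5}]'

```text
time: 23.12
tool_pos: [0.5528, -0.0596, 0.2365]
tool_rot: [0.0, 0.998, 0.069, 0.0]
contact_force: [-0.5, -0.5, -0.2]
gripper_width: 0.5
```

Call:
play_rows --increments '[{"offset":[0,0,-15],"twist":0,"grip":0.5},{"offset":[0,0,-40],"twist":0,"grip":0.5},{"offset":[0,0,-70],"twist":0,"grip":0.6},{"offset":[-8,-30,-95],"twist":0,"grip":0.7},{"offset":[-15,-60,-100],"twist":0,"grip":0.8}]'

```text
time: 23.53
tool_pos: [0.5309, -0.0027, 0.3422]
tool_rot: [0.001, 0.998, 0.068, 0.005]
contact_force: [1.2, 0.7, 0.8]
gripper_width: 0.796
```

Call:
play_rows --increments '[{"offset":[-11,-37,0],"twist":0.06,"grip":0.75},{"offset":[-22,-74,0],"twist":0.12,"grip":0.75},{"offset":[-33,-110,0],"twist":0.18,"grip":0.75},{"offset":[-47,-140,0],"twist":0.23,"grip":0.75},{"offset":[-47,-155,0],"twist":0.23,"grip":0.75}]'

```text
time: 23.95
tool_pos: [0.4592, 0.1472, 0.3361]
tool_rot: [-0.0, 0.999, -0.045, -0.0]
contact_force: [-0.0, -0.1, -1.2]
gripper_width: 0.745
```

Call:
play_rows --increments '[{"offset":[0,0,0],"twist":0,"grip":0.75},{"offset":[0,0,0],"twist":0,"grip":0.75}]'

```text
time: 24.12
tool_pos: [0.4613, 0.1453, 0.3365]
tool_rot: [0.0, 0.999, -0.045, 0.0]
contact_force: [0.9, 0.6, -0.0]
gripper_width: 0.747
```

```bash
python3 - <<'E'
from h import *
manip.grab_frame("wrist");im=shot("wrist","w11");go([.4615,.145,.0175],-.09+np.pi/2)
manip.grab_frame("top");find("top",["lid_grip","thick_a_center","thin_a_center"])
f=lambda im,x,y,w,h,s:cv2.resize(im[y:y+h,x:x+w],None,fx=s,fy=s,interpolation=cv2.INTER_CUBIC)
t=manip.grab_frame("top");s=manip.grab_frame("scene")
cv2.imwrite("pics/c11.png",np.vstack([cv2.resize(im,(560,420)),np.hstack([f(s,275,215,112,70,2.5),f(t,290,180,112,70,2.5)])]))
E
```

```text
grasp [461.8 144.2 181.4] jawyaw -1.662 offset [ -0.5  -0.8 163.9] twist -0.002 j6 1.81 w 0.753 F [ 0.7 -0.1  0.6] t 24.2167
lid_grip [([666, -220, 21], 0.64), ([551, -59, 78], 0.63), ([552, -55, 19], 0.24)]
thick_a_center []
thin_a_center [([588, 260, 10], 0.69), ([685, -39, 46], 0.55), ([550, -57, 16], 0.42)]
```

View pics/c11.png

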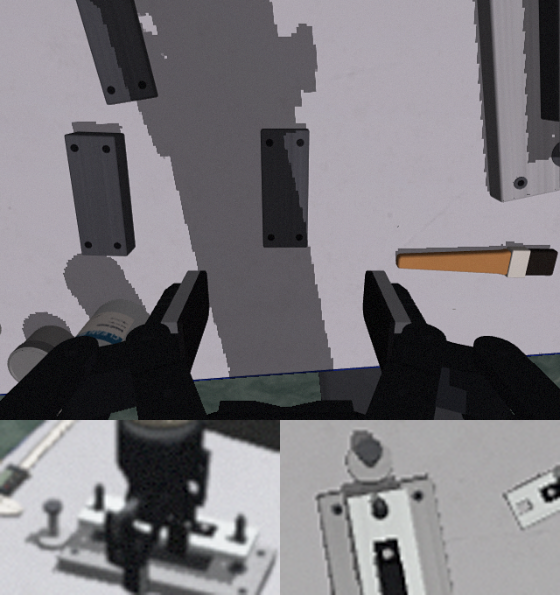

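```bash
python3 - <<'E'
from h import *
k=.875
dims([(262/k,129/k),(309/k,129/k),(307/k,247/k),(263/k,247/k)],.01)
s=.875
for z in (.01,.02): dims([(66/k,135/k),(118/k,134/k),(126/k,254/k),(84/k,254/k)],z)
go([.4615,.145,.0175],-.09+np.pi/2)
E
```

```text
z 0.01 ctr [459.4 144.3] len 99.2 wid 36.9 yaw -0.096
 z 0.01 ctr [468.  296.2] len 101.7 wid 38.2 yaw -0.144
 z 0.02 ctr [470.6 290.8] len 98.2 wid 36.9 yaw -0.144
grasp [461.7 144.1 181.3] jawyaw -1.663 offset [ -0.3  -0.8 163.8] twist -0.002 j6 1.81 w 0.75 F [ 0.8 -0.8 -0.2] t 24.5167
```

Call:
play_rows --increments '[{"offset":[-1.5,-0.5,35],"twist":0,"grip":0.7},{"offset":[-1.5,-0.5,70],"twist":0,"grip":0.7},{"offset":[-1.5,-0.5,105],"twist":0,"grip":0.65},{"offset":[-1.5,-0.5,135],"twist":0,"grip":0.6},{"offset":[-1.5,-0.5,157],"twist":0,"grip":0.6}]'

```text
time: 24.93
tool_pos: [0.4589, 0.1449, 0.1763]
tool_rot: [0.0, 0.999, -0.046, -0.002]
contact_force: [-1.0, -0.6, -0.0]
gripper_width: 0.6
```

Call:
play_rows --increments '[{"offset":[0,0,6],"twist":0,"grip":0.58},{"offset":[0,0,7],"twist":0,"grip":0.55},{"offset":[0,0,7],"twist":0,"grip":0.3},{"offset":[0,0,7],"twist":0,"grip":0.3},{"offset":[0,0,7],"twist":0,"grip":0.3}]'

```text
time: 25.35
tool_pos: [0.4604, 0.1454, 0.173]
tool_rot: [-0.0, 0.999, -0.046, 0.001]
contact_force: [0.1, 0.2, -0.8]
gripper_width: 0.423
```

Call:
play_rows --increments '[{"offset":[0,0,-20],"twist":0,"grip":0.3},{"offset":[0,0,-50],"twist":0,"grip":0.3},{"offset":[0,0,-85],"twist":0,"grip":0.3},{"offset":[0,0,-120],"twist":0,"grip":0.3},{"offset":[0,0,-140],"twist":0,"grip":0.3}]'

```text
time: 25.77
tool_pos: [0.4607, 0.1455, 0.317]
tool_rot: [-0.001, 0.999, -0.046, 0.003]
contact_force: [0.7, -0.9, -0.1]
gripper_width: 0.42
```

```bash
python3 - <<'E'
from h import *
go([.457,-.3784,.150],-.025+np.pi/2)
E
```

```text
grasp [461.6 145.6 162. ] jawyaw -1.662 offset [ 43.1 522.3  11.5] twist -0.066 j6 1.81 w 0.42 F [ 0.7 -0.9 -0.1] t 25.7667
```

Call:
play_rows --increments '[{"offset":[3,34,0],"twist":0,"grip":0.3},{"offset":[6,69,0],"twist":0,"grip":0.3},{"offset":[9,104,0],"twist":0,"grip":0.3},{"offset":[12,139,0],"twist":0,"grip":0.3},{"offset":[14,174,0],"twist":0,"grip":0.3}]'

```text
time: 26.18
tool_pos: [0.4576, -0.0306, 0.3128]
tool_rot: [0.0, 0.999, -0.045, 0.001]
contact_force: [0.7, -0.4, -0.9]
gripper_width: 0.424
```

Call:
play_rows --increments '[{"offset":[3,35,0],"twist":0,"grip":0.3},{"offset":[6,70,0],"twist":0,"grip":0.3},{"offset":[9,105,0],"twist":0,"grip":0.3},{"offset":[12,140,0],"twist":0,"grip":0.3},{"offset":[14,174,0],"twist":0,"grip":0.3}]'

```text
time: 26.6
tool_pos: [0.4557, -0.2055, 0.3126]
tool_rot: [0.0, 0.999, -0.046, 0.0]
contact_force: [0.6, -0.7, -0.7]
gripper_width: 0.425
```

Call:
play_rows --increments '[{"offset":[3,35,0],"twist":0,"grip":0.3},{"offset":[6,70,0],"twist":0,"grip":0.3},{"offset":[9,105,0],"twist":-0.03,"grip":0.3},{"offset":[12,140,0],"twist":-0.066,"grip":0.3},{"offset":[15,172,0],"twist":-0.066,"grip":0.3}]'

```text
time: 27.02
tool_pos: [0.4549, -0.3783, 0.3124]
tool_rot: [0.0, 1.0, -0.012, 0.0]
contact_force: [0.5, 1.4, -0.1]
gripper_width: 0.42
```

Call:
play_rows --increments '[{"offset":[0,0,30],"twist":0,"grip":0.3},{"offset":[0,0,65],"twist":0,"grip":0.3},{"offset":[0,0,95],"twist":0,"grip":0.3},{"offset":[0,0,115],"twist":0,"grip":0.3},{"offset":[0,0,125],"twist":0,"grip":0.3}]'

```text
time: 27.43
tool_pos: [0.4541, -0.3752, 0.1834]
tool_rot: [-0.002, 1.0, -0.013, -0.002]
contact_force: [-1.0, 0.6, -1.4]
gripper_width: 0.423
```

Call:
play_rows --increments '[{"offset":[0,0,4],"twist":0,"grip":0.3},{"offset":[0,0,8],"twist":0,"grip":0.3},{"offset":[0,0,8],"twist":0,"grip":0.3},{"offset":[0,0,8],"twist":0,"grip":0.3}]'

```text
time: 27.77
tool_pos: [0.4561, -0.3769, 0.1811]
tool_rot: [0.001, 1.0, -0.013, 0.001]
contact_force: [-0.4, -0.2, -1.1]
gripper_width: 0.422
```

```bash
python3 - <<'E'
from h import *
go([.457,-.3784,.0205],-.025+np.pi/2)
E
```

```text
grasp [ 456.4 -377.2   26.1] jawyaw -1.596 offset [0.6 1.2 5.6] twist -0.0 j6 0.78 w 0.422 F [-0.4 -0.2 -1.1] t 27.7667
```

Call:
play_rows --increments '[{"offset":[0,1,3],"twist":0,"grip":0.3},{"offset":[0,1,5],"twist":0,"grip":0.3},{"offset":[0,1,6.5],"twist":0,"grip":0.3},{"offset":[0,1,6.5],"twist":0,"grip":0.3},{"offset":[0,1,6.5],"twist":0,"grip":0.3}]'

```text
time: 28.18
tool_pos: [0.4562, -0.3782, 0.1759]
tool_rot: [0.001, 1.0, -0.013, 0.001]
contact_force: [-3.6, 3.0, 11.6]
gripper_width: 0.421
```

Call:
play_rows --increments '[{"offset":[0,0,0],"twist":0,"grip":0.6},{"offset":[0,0,0],"twist":0,"grip":0.6},{"offset":[0,0,0],"twist":0,"grip":0.6}]'

```text
time: 28.43
tool_pos: [0.4556, -0.3775, 0.1732]
tool_rot: [0.0, 1.0, -0.013, 0.0]
contact_force: [-0.7, -0.2, 2.6]
gripper_width: 0.601
```

Call:
play_rows --increments '[{"offset":[0,0,-20],"twist":0,"grip":0.6},{"offset":[0,0,-60],"twist":0,"grip":0.6},{"offset":[0,0,-100],"twist":0,"grip":0.7},{"offset":[0,0,-140],"twist":0,"grip":0.75},{"offset":[0,0,-162],"twist":0,"grip":0.75}]'

```text
time: 28.85
tool_pos: [0.4561, -0.3779, 0.3403]
tool_rot: [0.003, 1.0, -0.013, 0.002]
contact_force: [0.2, -0.9, 0.7]
gripper_width: 0.749
```

Call:
play_rows --increments '[{"offset":[6,-35,0],"twist":0,"grip":0.75},{"offset":[13,-72,0],"twist":0,"grip":0.75},{"offset":[20,-109,0],"twist":0,"grip":0.75},{"offset":[27,-146,0],"twist":0,"grip":0.75},{"offset":[33,-183,0],"twist":0,"grip":0.75}]'

```text
time: 29.27
tool_pos: [0.493, -0.1936, 0.3347]
tool_rot: [-0.0, 1.0, -0.013, 0.0]
contact_force: [-0.2, -0.0, 0.9]
gripper_width: 0.751
```

Call:
play_rows --increments '[{"offset":[7,-37,0],"twist":0,"grip":0.75},{"offset":[14,-74,0],"twist":0,"grip":0.75},{"offset":[21,-111,0],"twist":0,"grip":0.75},{"offset":[28,-148,0],"twist":0,"grip":0.75},{"offset":[34,-185,0],"twist":0,"grip":0.75}]'

```text
time: 29.68
tool_pos: [0.5317, -0.0093, 0.3347]
tool_rot: [0.0, 1.0, -0.013, 0.0]
contact_force: [0.5, -0.5, -0.5]
gripper_width: 0.752
```

Call:
play_rows --increments '[{"offset":[7,-37,0],"twist":0,"grip":0.75},{"offset":[14,-74,0],"twist":0,"grip":0.75},{"offset":[21,-111,0],"twist":0,"grip":0.75},{"offset":[28,-148,0],"twist":0,"grip":0.75},{"offset":[34,-185,0],"twist":0,"grip":0.75}]'

```text
time: 30.1
tool_pos: [0.5704, 0.1749, 0.3346]
tool_rot: [0.0, 1.0, -0.013, 0.0]
contact_force: [1.2, -0.1, 0.9]
gripper_width: 0.753
```

Call:
play_rows --increments '[{"offset":[8,-37,0],"twist":0,"grip":0.75},{"offset":[16,-74,0],"twist":0,"grip":0.75},{"offset":[16,-85,0],"twist":0,"grip":0.75},{"offset":[16,-85,0],"twist":0,"grip":0.75},{"offset":[16,-85,0],"twist":0,"grip":0.75}]'

```text
time: 30.52
tool_pos: [0.5883, 0.2576, 0.3342]
tool_rot: [0.001, 1.0, -0.012, -0.0]
contact_force: [-0.2, -0.2, -0.5]
gripper_width: 0.751
```

```bash
python3 - <<'E'
from h import *
manip.grab_frame("wrist");im=shot("wrist","w12");go([.590,.2576,.0175],.031+np.pi/2)
find("wrist",["thick_a_center","thin_a_center"])
u,v=w2px("wrist",[.590,.2576,.01])
for t in (8,16):plate(im,u+5,v,t)
cv2.imwrite("pics/c12.png",cv2.resize(im,(640,480)))
E
```

```text
grasp [588.3 256.2 179.5] jawyaw -1.597 offset [  1.8  -1.6 162. ] twist -0.057 j6 1.89 w 0.749 F [ 0.  -0.1 -0. ] t 30.6167
thick_a_center [([468, 292, 10], 0.76)]
thin_a_center [([590, 259, 4], 0.67)]
px [[355, 275], [304, 279], [288, 143], [344, 137]] area 7309.5
 z 0.01 ctr [591.1 257.8] len 99.7 wid 37.7 yaw 0.066
 z 0.02 ctr [593.8 257.7] len 96.3 wid 36.4 yaw 0.066
px [[355, 275], [304, 279], [288, 142], [344, 137]] area 7373.0
 z 0.01 ctr [591.3 257.8] len 100.0 wid 37.7 yaw 0.066
 z 0.02 ctr [593.9 257.7] len 96.6 wid 36.4 yaw 0.066
```

View pics/c12.png

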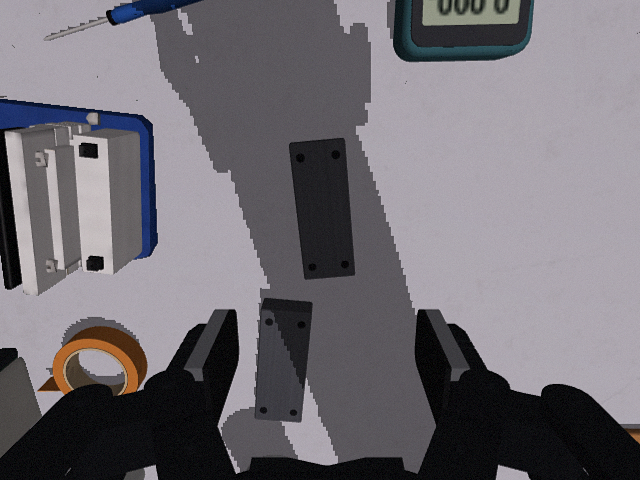

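Call:
play_rows --increments '[{"offset":[3,-1.5,35],"twist":-0.092,"grip":0.7},{"offset":[3,-1.5,70],"twist":-0.092,"grip":0.7},{"offset":[3,-1.5,105],"twist":-0.092,"grip":0.65},{"offset":[3,-1.5,135],"twist":-0.092,"grip":0.6},{"offset":[3,-1.5,155],"twist":-0.092,"grip":0.6}]'

```text
time: 31.13
tool_pos: [0.5902, 0.2571, 0.1761]
tool_rot: [0.001, 0.999, 0.033, -0.002]
contact_force: [-0.7, -0.2, -1.0]
gripper_width: 0.601
```

Call:
play_rows --increments '[{"offset":[0,0,6],"twist":0,"grip":0.58},{"offset":[0,0,7],"twist":0,"grip":0.55},{"offset":[0,0,7],"twist":0,"grip":0.3},{"offset":[0,0,7],"twist":0,"grip":0.3},{"offset":[0,0,7],"twist":0,"grip":0.3}]'

```text
time: 31.55
tool_pos: [0.5919, 0.2586, 0.1738]
tool_rot: [-0.0, 0.999, 0.033, 0.001]
contact_force: [0.3, -0.4, -1.5]
gripper_width: 0.42
```

Call:
play_rows --increments '[{"offset":[0,0,-20],"twist":0,"grip":0.3},{"offset":[0,0,-50],"twist":0,"grip":0.3},{"offset":[0,0,-85],"twist":0,"grip":0.3},{"offset":[0,0,-120],"twist":0,"grip":0.3},{"offset":[0,0,-140],"twist":0,"grip":0.3}]'

```text
time: 31.97
tool_pos: [0.5922, 0.2591, 0.3181]
tool_rot: [-0.001, 0.999, 0.033, 0.003]
contact_force: [0.4, 0.3, -1.2]
gripper_width: 0.425
```

Call:
play_rows --increments '[{"offset":[0,0,0],"twist":0.092,"grip":0.3},{"offset":[0,0,0],"twist":0.092,"grip":0.3}]'

```text
time: 32.13
tool_pos: [0.592, 0.259, 0.3161]
tool_rot: [-0.001, 1.0, -0.013, 0.003]
contact_force: [-0.1, -1.0, -1.5]
gripper_width: 0.421
```

```bash
python3 - <<'E'
from h import *
go([.456,-.378,.150],-.025+np.pi/2)
im=cv2.imread("pics/w12.png")
E
```

```text
grasp [592.8 259.3 161.1] jawyaw -1.598 offset [-119.7  640.7    9.4] twist -0.002 j6 1.89 w 0.421 F [-0.1 -1.  -1.5] t 32.1333
```

Call:
play_rows --increments '[{"offset":[-6,35,0],"twist":0,"grip":0.3},{"offset":[-13,72,0],"twist":0,"grip":0.3},{"offset":[-20,109,0],"twist":0,"grip":0.3},{"offset":[-27,146,0],"twist":0,"grip":0.3},{"offset":[-34,183,0],"twist":0,"grip":0.3}]'

```text
time: 32.55
tool_pos: [0.5516, 0.0754, 0.3113]
tool_rot: [0.0, 1.0, -0.011, -0.001]
contact_force: [1.3, -0.7, -1.2]
gripper_width: 0.423
```

Call:
play_rows --increments '[{"offset":[-7,37,0],"twist":0,"grip":0.3},{"offset":[-14,74,0],"twist":0,"grip":0.3},{"offset":[-21,111,0],"twist":0,"grip":0.3},{"offset":[-28,148,0],"twist":0,"grip":0.3},{"offset":[-35,185,0],"twist":0,"grip":0.3}]'

```text
time: 32.97
tool_pos: [0.5119, -0.1086, 0.3116]
tool_rot: [-0.0, 1.0, -0.011, -0.001]
contact_force: [1.0, -1.0, -2.1]
gripper_width: 0.421
```

Call:
play_rows --increments '[{"offset":[-7,37,0],"twist":0,"grip":0.3},{"offset":[-14,74,0],"twist":0,"grip":0.3},{"offset":[-21,111,0],"twist":0,"grip":0.3},{"offset":[-28,148,0],"twist":0,"grip":0.3},{"offset":[-35,185,0],"twist":0,"grip":0.3}]'

```text
time: 33.38
tool_pos: [0.4723, -0.2927, 0.3115]
tool_rot: [-0.001, 1.0, -0.012, -0.001]
contact_force: [1.4, 0.3, -0.6]
gripper_width: 0.422
```

Call:
play_rows --increments '[{"offset":[-8,37,0],"twist":0,"grip":0.3},{"offset":[-14,74,0],"twist":0,"grip":0.3},{"offset":[-16,88,20],"twist":0,"grip":0.3},{"offset":[-16,88,50],"twist":0,"grip":0.3},{"offset":[-16,88,70],"twist":0,"grip":0.3}]'

```text
time: 33.8
tool_pos: [0.454, -0.3796, 0.2398]
tool_rot: [-0.001, 1.0, -0.013, -0.001]
contact_force: [-0.5, 0.8, -3.4]
gripper_width: 0.423
```

Call:
play_rows --increments '[{"offset":[0,0,0],"twist":0,"grip":0.3},{"offset":[0,0,0],"twist":0,"grip":0.3},{"offset":[0,0,0],"twist":0,"grip":0.3}]'

```text
time: 34.05
tool_pos: [0.4556, -0.3788, 0.2435]
tool_rot: [0.0, 1.0, -0.012, 0.0]
contact_force: [0.5, -0.2, -0.6]
gripper_width: 0.423
```

```bash
python3 - <<'E'
from h import *
go([.456,-.378,.0310],-.025+np.pi/2)
im=shot("wrist","w13");cv2.imwrite("pics/w13.png",im);go([.456,-.378,.0310],-1.596)
E
```

```text
grasp [ 455.7 -378.9   88.5] jawyaw -1.595 offset [ 0.2 -0.9 57.5] twist 0.001 j6 0.78 w 0.423 F [ 0.5 -0.2 -0.6] t 34.05
grasp [ 456.2 -379.3   89.5] jawyaw -1.595 offset [-0.4 -1.4 58.5] twist 0.001 j6 0.78 w 0.426 F [-0.   0.1 -0.3] t 34.1
```

Call:
play_rows --increments '[{"offset":[0,-1,25],"twist":0,"grip":0.3},{"offset":[0,-1,42],"twist":0,"grip":0.3},{"offset":[0,-1,50],"twist":0,"grip":0.3},{"offset":[0,-1,54],"twist":0,"grip":0.3},{"offset":[0,-1,54],"twist":0,"grip":0.3}]'

```text
time: 34.52
tool_pos: [0.4556, -0.3778, 0.1891]
tool_rot: [0.0, 1.0, -0.012, 0.0]
contact_force: [-0.2, -0.8, -1.8]
gripper_width: 0.423
```

Call:
play_rows --increments '[{"offset":[0,0,1],"twist":0,"grip":0.3},{"offset":[0,0,2],"twist":0,"grip":0.3},{"offset":[0,0,2],"twist":0,"grip":0.3},{"offset":[0,0,2],"twist":0,"grip":0.3}]'

```text
time: 34.85
tool_pos: [0.4557, -0.3781, 0.1877]
tool_rot: [0.0, 1.0, -0.013, 0.0]
contact_force: [-0.4, 0.3, -2.1]
gripper_width: 0.417
```

```bash
python3 - <<'E'
from h import *
go([.456,-.378,.0310],-.025+np.pi/2)
E
```

```text
grasp [ 455.8 -378.3   32.7] jawyaw -1.596 offset [ 0.2 -0.3  1.7] twist -0.0 j6 0.78 w 0.417 F [-0.4  0.3 -2.1] t 34.85
```

Lower 1.8 mm more, release, lift, and go towards the last thick plate near (470, 293).

Call:
play_rows --increments '[{"offset":[0,0,1],"twist":0,"grip":0.3},{"offset":[0,0,1.8],"twist":0,"grip":0.3},{"offset":[0,0,1.8],"twist":0,"grip":0.3},{"offset":[0,0,1.8],"twist":0,"grip":0.3}]'

```text
time: 35.18
tool_pos: [0.4558, -0.3782, 0.1867]
tool_rot: [0.0, 1.0, -0.013, 0.0]
contact_force: [-2.2, 2.9, 6.0]
gripper_width: 0.422
```

Call:
play_rows --increments '[{"offset":[0,0,0],"twist":0,"grip":0.6},{"offset":[0,0,0],"twist":0,"grip":0.6},{"offset":[0,0,0],"twist":0,"grip":0.6}]'

```text
time: 35.43
tool_pos: [0.4554, -0.3779, 0.1851]
tool_rot: [0.0, 1.0, -0.013, 0.0]
contact_force: [-0.2, -0.9, -1.4]
gripper_width: 0.602
```

Call:
play_rows --increments '[{"offset":[0,0,-20],"twist":0,"grip":0.6},{"offset":[0,0,-60],"twist":0,"grip":0.6},{"offset":[0,0,-100],"twist":0,"grip":0.7},{"offset":[0,0,-130],"twist":0,"grip":0.75},{"offset":[0,0,-150],"twist":0,"grip":0.75}]'

```text
time: 35.85
tool_pos: [0.4559, -0.3784, 0.3395]
tool_rot: [0.002, 1.0, -0.013, 0.002]
contact_force: [0.1, -0.7, -0.7]
gripper_width: 0.755
```

Call:
play_rows --increments '[{"offset":[0,-35,0],"twist":0,"grip":0.75},{"offset":[0,-73,0],"twist":0,"grip":0.75},{"offset":[0,-111,0],"twist":0,"grip":0.75},{"offset":[0,-149,0],"twist":0,"grip":0.75},{"offset":[0,-187,0],"twist":0,"grip":0.75}]'

```text
time: 36.27
tool_pos: [0.4597, -0.1893, 0.3349]
tool_rot: [-0.0, 1.0, -0.013, 0.0]
contact_force: [0.7, -0.7, -0.2]
gripper_width: 0.748
```

Call:
play_rows --increments '[{"offset":[0,-38,0],"twist":0,"grip":0.75},{"offset":[0,-76,0],"twist":0,"grip":0.75},{"offset":[0,-114,0],"twist":0,"grip":0.75},{"offset":[0,-152,0],"twist":0,"grip":0.75},{"offset":[0,-190,0],"twist":0,"grip":0.75}]'

```text
time: 36.68
tool_pos: [0.4644, 0.0008, 0.335]
tool_rot: [0.0, 1.0, -0.013, 0.0]
contact_force: [0.4, -0.5, 0.7]
gripper_width: 0.755
```

Call:
play_rows --increments '[{"offset":[0,-38,0],"twist":0,"grip":0.75},{"offset":[0,-76,0],"twist":0,"grip":0.75},{"offset":[0,-114,0],"twist":0,"grip":0.75},{"offset":[0,-152,0],"twist":0,"grip":0.75},{"offset":[0,-190,0],"twist":0,"grip":0.75}]'

```text
time: 37.1
tool_pos: [0.4692, 0.1909, 0.335]
tool_rot: [0.0, 1.0, -0.012, 0.0]
contact_force: [0.9, -0.6, 0.5]
gripper_width: 0.747
```

Call:
play_rows --increments '[{"offset":[0,-38,0],"twist":0.05,"grip":0.75},{"offset":[0,-76,0],"twist":0.1,"grip":0.75},{"offset":[0,-102,0],"twist":0.12,"grip":0.75},{"offset":[0,-102,0],"twist":0.12,"grip":0.75},{"offset":[0,-102,0],"twist":0.12,"grip":0.75}]'

```text
time: 37.52
tool_pos: [0.472, 0.2921, 0.3347]
tool_rot: [0.0, 0.997, -0.071, -0.0]
contact_force: [0.1, -1.3, 0.0]
gripper_width: 0.75
```

```bash
python3 - <<'E'
from h import *
manip.grab_frame("wrist");im=shot("wrist","w14");go([.470,.292,.0185],-.144+np.pi/2)
find("wrist",["thick_a_center","thin_a_center"])
u,v=w2px("wrist",[.470,.292,.02]);print(u,v)
for d in (0,-10,10):
  for t in (8,16):plate(im,u+d,v,t,zs=(.02,))
E
```

```text
grasp [472.2 290.4 179.7] jawyaw -1.716 offset [ -2.3  -1.4 161.2] twist -0.001 j6 2.13 w 0.75 F [ 0.3 -0.3 -0.4] t 37.6167
thick_a_center [([473, 294, 8], 0.81)]
thin_a_center []
323.27863950533515 223.27664340351433
px [[349, 288], [298, 288], [292, 150], [349, 144]] area 7324.5
 z 0.02 ctr [471.5 292.6] len 100.1 wid 36.9 yaw -0.128
px [[349, 147], [349, 288], [298, 288], [292, 147]] area 7486.0
 z 0.02 ctr [471.5 292.6] len 100.1 wid 36.8 yaw -0.129
px [[349, 288], [298, 288], [292, 150], [349, 144]] area 7340.5
 z 0.02 ctr [471.5 292.6] len 100.1 wid 36.9 yaw -0.128
px [[349, 147], [349, 288], [298, 288], [292, 147]] area 7486.0
 z 0.02 ctr [471.5 292.6] len 100.1 wid 36.8 yaw -0.129
px [[349, 288], [298, 288], [292, 150], [349, 144]] area 7327.0
 z 0.02 ctr [471.5 292.6] len 100.1 wid 36.9 yaw -0.128
px [[349, 147], [349, 288], [298, 288], [292, 147]] area 7486.0
 z 0.02 ctr [471.5 292.6] len 100.1 wid 36.8 yaw -0.129
```

Call:
play_rows --increments '[{"offset":[-1,-2,35],"twist":-0.015,"grip":0.7},{"offset":[-1,-2,70],"twist":-0.015,"grip":0.7},{"offset":[-1,-2,105],"twist":-0.015,"grip":0.65},{"offset":[-1,-2,135],"twist":-0.015,"grip":0.6},{"offset":[-1,-2,155],"twist":-0.015,"grip":0.6}]'

```text
time: 38.13
tool_pos: [0.4705, 0.2912, 0.1766]
tool_rot: [0.001, 0.998, -0.066, -0.002]
contact_force: [-0.4, -0.1, 0.3]
gripper_width: 0.604
```

Call:
play_rows --increments '[{"offset":[0,0,5],"twist":0,"grip":0.58},{"offset":[0,0,6],"twist":0,"grip":0.55},{"offset":[0,0,6],"twist":0,"grip":0.3},{"offset":[0,0,6],"twist":0,"grip":0.3},{"offset":[0,0,6],"twist":0,"grip":0.3}]'

```text
time: 38.55
tool_pos: [0.4723, 0.2932, 0.1756]
tool_rot: [-0.001, 0.998, -0.065, 0.001]
contact_force: [-0.1, 0.4, -1.7]
gripper_width: 0.429
```

Call:
play_rows --increments '[{"offset":[0,0,-20],"twist":0,"grip":0.3},{"offset":[0,0,-50],"twist":0,"grip":0.3},{"offset":[0,0,-85],"twist":0,"grip":0.3},{"offset":[0,0,-120],"twist":0,"grip":0.3},{"offset":[0,0,-140],"twist":0,"grip":0.3}]'

```text
time: 38.97
tool_pos: [0.4723, 0.2934, 0.3197]
tool_rot: [-0.002, 0.998, -0.065, 0.003]
contact_force: [1.1, 0.4, -1.8]
gripper_width: 0.429
```

Call:
play_rows --increments '[{"offset":[0,0,0],"twist":-0.1,"grip":0.3},{"offset":[0,0,0],"twist":-0.105,"grip":0.3},{"offset":[0,0,0],"twist":-0.105,"grip":0.3}]'

```text
time: 39.22
tool_pos: [0.4713, 0.293, 0.3144]
tool_rot: [-0.0, 1.0, -0.014, 0.0]
contact_force: [-0.5, 0.2, -1.9]
gripper_width: 0.428
```

```bash
python3 - <<'E'
from h import *
go([.587,-.3816,.150],-.025+np.pi/2)
E
```

```text
grasp [471.4 293.  159.4] jawyaw -1.598 offset [133.8 671.3   9.4] twist -0.002 j6 2.02 w 0.428 F [-0.5  0.2 -1.9] t 39.2167
```

Call:
play_rows --increments '[{"offset":[7,35,0],"twist":0,"grip":0.3},{"offset":[14,72,0],"twist":0,"grip":0.3},{"offset":[22,109,0],"twist":0,"grip":0.3},{"offset":[29,147,0],"twist":0,"grip":0.3},{"offset":[37,185,0],"twist":0,"grip":0.3}]'

```text
time: 39.63
tool_pos: [0.5031, 0.1056, 0.3124]
tool_rot: [0.0, 1.0, -0.013, -0.001]
contact_force: [1.8, -0.2, -2.7]
gripper_width: 0.426
```

Call:
play_rows --increments '[{"offset":[7,37,0],"twist":0,"grip":0.3},{"offset":[14,74,0],"twist":0,"grip":0.3},{"offset":[22,111,0],"twist":0,"grip":0.3},{"offset":[29,148,0],"twist":0,"grip":0.3},{"offset":[37,185,0],"twist":0,"grip":0.3}]'

```text
time: 40.05
tool_pos: [0.5355, -0.0804, 0.3124]
tool_rot: [-0.0, 1.0, -0.014, -0.001]
contact_force: [0.4, 0.8, -2.1]
gripper_width: 0.436
```

Call:
play_rows --increments '[{"offset":[7,37,0],"twist":0,"grip":0.3},{"offset":[14,74,0],"twist":0,"grip":0.3},{"offset":[22,111,0],"twist":0,"grip":0.3},{"offset":[29,148,0],"twist":0,"grip":0.3},{"offset":[37,185,0],"twist":0,"grip":0.3}]'

```text
time: 40.47
tool_pos: [0.568, -0.2662, 0.312]
tool_rot: [-0.001, 1.0, -0.014, -0.001]
contact_force: [0.5, 0.3, -2.1]
gripper_width: 0.427
```

Call:
play_rows --increments '[{"offset":[8,38,0],"twist":0,"grip":0.3},{"offset":[16,76,0],"twist":0,"grip":0.3},{"offset":[23,108,10],"twist":0,"grip":0.3},{"offset":[23,116,40],"twist":0,"grip":0.3},{"offset":[23,116,70],"twist":0,"grip":0.3}]'

```text
time: 40.88
tool_pos: [0.5886, -0.3845, 0.2439]
tool_rot: [0.001, 1.0, -0.015, 0.001]
contact_force: [-0.1, 0.1, -3.3]
gripper_width: 0.428
```

Call:
play_rows --increments '[{"offset":[0,0,25],"twist":0,"grip":0.3},{"offset":[0,0,45],"twist":0,"grip":0.3},{"offset":[0,0,58],"twist":0,"grip":0.3},{"offset":[0,0,63],"twist":0,"grip":0.3},{"offset":[0,0,63],"twist":0,"grip":0.3}]'

```text
time: 41.3
tool_pos: [0.5883, -0.3808, 0.1796]
tool_rot: [-0.001, 1.0, -0.013, -0.001]
contact_force: [0.4, -0.3, -1.2]
gripper_width: 0.432
```

Call:
play_rows --increments '[{"offset":[0,0,1],"twist":0,"grip":0.3},{"offset":[0,0,1],"twist":0,"grip":0.3}]'

```text
time: 41.47
tool_pos: [0.5888, -0.3811, 0.1804]
tool_rot: [0.0, 1.0, -0.013, 0.0]
contact_force: [-1.2, -1.0, -2.5]
gripper_width: 0.431
```

```bash
python3 - <<'E'
from h import *
go([.587,-.3816,.0224],-.025+np.pi/2)
E
```

```text
grasp [ 588.9 -381.2   25.4] jawyaw -1.596 offset [-1.9  0.5  3. ] twist -0.001 j6 0.92 w 0.431 F [-1.2 -1.  -2.5] t 41.4667
```

Call:
play_rows --increments '[{"offset":[0,0,2],"twist":0,"grip":0.3},{"offset":[0,0,3.5],"twist":0,"grip":0.3},{"offset":[0,0,4],"twist":0,"grip":0.3},{"offset":[0,0,4],"twist":0,"grip":0.3}]'

```text
time: 41.8
tool_pos: [0.5891, -0.3814, 0.1782]
tool_rot: [0.0, 1.0, -0.013, 0.0]
contact_force: [-2.8, 0.6, 5.2]
gripper_width: 0.433
```

Call:
play_rows --increments '[{"offset":[0,0,0],"twist":0,"grip":0.6},{"offset":[0,0,0],"twist":0,"grip":0.6},{"offset":[0,0,0],"twist":0,"grip":0.6}]'

```text
time: 42.05
tool_pos: [0.5888, -0.3812, 0.1764]
tool_rot: [0.0, 1.0, -0.013, 0.0]
contact_force: [-0.3, -0.8, -0.0]
gripper_width: 0.6
```

Call:
play_rows --increments '[{"offset":[0,0,-20],"twist":0,"grip":0.6},{"offset":[0,0,-60],"twist":0,"grip":0.6},{"offset":[0,0,-100],"twist":0,"grip":0.6},{"offset":[0,0,-140],"twist":0,"grip":0.6},{"offset":[0,0,-180],"twist":0,"grip":0.6}]'

```text
time: 42.47
tool_pos: [0.5884, -0.3809, 0.3577]
tool_rot: [-0.0, 1.0, -0.013, -0.0]
contact_force: [1.0, -0.7, -0.2]
gripper_width: 0.597
```

Call:
play_rows --increments '[{"offset":[-30,0,0],"twist":0,"grip":0.6},{"offset":[-65,0,0],"twist":0,"grip":0.6},{"offset":[-65,0,0],"twist":0,"grip":0.6},{"offset":[-65,0,0],"twist":0,"grip":0.6}]'

```text
time: 42.8
tool_pos: [0.5223, -0.3793, 0.3556]
tool_rot: [-0.0, 1.0, -0.013, -0.0]
contact_force: [0.3, 0.4, -0.8]
gripper_width: 0.596
```

```bash
python3 - <<'E'
from h import *
manip.grab_frame("wrist");im=shot("wrist","w15")
t=shot("top","t15");s=shot("scene","s15");find("top",["lid_grip","gauge_low_top","thick_a_center","thin_a_center","multimeter","caliper","dust_brush"])
f=lambda im,x,y,w,h,s:cv2.resize(im[y:y+h,x:x+w],None,fx=s,fy=s,interpolation=cv2.INTER_CUBIC)
row1=np.hstack([f(s,270,180,200,125,2),f(t,280,130,200,125,2)])
row2=np.hstack([cv2.resize(im,(400,300)),cv2.resize(t,(400,300))])
cv2.imwrite("pics/c15.png",np.vstack([row1,row2]))
E
```

```text
lid_grip [([667, -220, 22], 0.9), ([552, -61, 76], 0.61)]
gauge_low_top [([686, -39, 49], 0.57)]
thick_a_center [([587, -383, 10], 0.78)]
thin_a_center []
multimeter [([770, 169, 0], 0.65), ([630, -51, 52], 0.58)]
caliper [([767, 171, -1], 0.69), ([779, -161, 0], 0.57)]
dust_brush [([378, -14, 1], 0.64)]
```

View pics/c15.png

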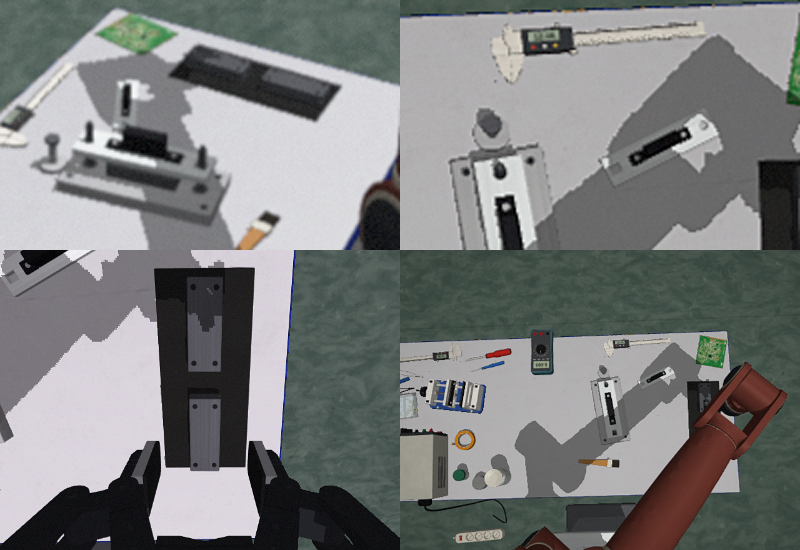

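```bash
python3 - <<'E'
from h import *
k=1.6
for n,u,v,z in [("stack near edge",205,470,.023),("stack far edge",206,396,.023),("mat near",175,467,.003),("mat far",205,268,.003),("thick near",206,372,.023),("thick far",206,277,.023)]:
    print(n,np.round(px2w("wrist",u*k,(v-250)*k,z)*1000,1))
E
```

```text
stack near edge [ 407.5 -378.2   23. ]
stack far edge [ 508.  -381.8   23. ]
mat near [ 400.2 -336.9    3. ]
mat far [ 647.2 -383.9    3. ]
thick near [ 536.8 -382.4   23. ]
thick far [ 636.1 -384.6   23. ]
```

```bash
python3 -c "
from h import *
print(manip.job_done())"
```

```text
the job is handed in; nothing more can be done
None
```

The job is done and handed in at about 43 s of simulated time, well inside the 210 s limit.

- **Stack:** The gauge post measured 50 mm high in two camera views, so the stack had to be 30 mm. I laid the lid on the mat, then stacked one thick and one thin spacer, centred between the dowels. A wrist-camera check after the first plate put it within 1 mm of the base centre. After the second, the stack looked square.
- **Lid:** I regrasped the lid, lined it up by looking through its hole at the dowel, and lowered it level over both dowels. It touched down on the stack at the expected height, with its underside at about 50 mm.
- **Spares:** The two spare thin plates lie one on the other on the mat, with the thick one beside them.

**Last checks:**
- **Lid pose:** It looks level in the scene picture. The network put the lid grip at 76–78 mm against an expected 80 mm, which is within its 4 mm error.
- **Spares on the mat:** All three are on it. The nearest plate edge is about 7 mm inside the mat edge.
- **Bystanders:** The gauge post, multimeter, caliper and brush read within about 4 mm of where they started. The caliper's best match this time fell on the multimeter; its second match was at its starting place.
- **Forces and knock:** The highest wrist force I read was about 12 N, on setting down the first spare. I did not notice the lid or thick plate being knocked aside.

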